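# Load, cover and test sensor housings on the indexing turntable

## Task

With the turntable in its loading position, stand every housing that is on the bench (two or three of them) in the turntable nest of its own shape and put its matching cover on, fully home. Then turn the table by its post a quarter turn anticlockwise (seen from above) to the test detent and let go of it, press the test button fully down and release it, and turn the table on another quarter turn the same way to the release detent, so that it ends there with every housing still in its nest and covered, and leave the bin, the screwdriver and the cardboard ring where they are.

Things in the scene. Friction and masses are not known exactly. Their poses are not given: they have to be found in the camera images.
- housing_round: Ivory plastic housing, round, 60 mm in diameter, 55 mm tall, open at the top, walls 5 mm, about 0.23 kg. It stands upright on the bench at the start. Origin: centre of its underside, z up. Absent in some runs (then it has no pose from the start).
- cover_round: Ivory cover of the round housing, lying boss up: plate of the same outline (z 8 to 16 mm), under it a tapered rib (z 0 to 8; 45 mm in diameter, 2 mm free each side in the housing), on it a round grip boss 26 mm in diameter (z 16 to 44). 90 g. Origin: centre of the rib's underside, 47 mm above the housing's origin when fully home. Any turn fits.
- housing_square: Ivory plastic housing, square, 58 x 58 mm, 55 mm tall, open at the top, walls 5 mm, about 0.23 kg. It stands upright on the bench at the start. Origin: centre of its underside, z up. Absent in some runs (then it has no pose from the start).
- cover_square: Ivory cover of the square housing, lying boss up: plate of the same outline (z 8 to 16 mm), under it a tapered rib (z 0 to 8; 43.6 mm square, 2 mm free each side in the housing), on it a square grip boss 24 x 24 mm (z 16 to 44). 90 g. Origin: centre of the rib's underside, 47 mm above the housing's origin when fully home. Fits in any of four quarter turns.
- housing_long: Ivory plastic housing, oblong, 84 mm long (its own x) x 52 mm wide (its own y), 55 mm tall, open at the top, walls 5 mm, about 0.23 kg. It stands upright on the bench at the start. Origin: centre of its underside, z up. Absent in some runs (then it has no pose from the start).
- cover_long: Ivory cover of the long housing, lying boss up: plate of the same outline (z 8 to 16 mm), under it a tapered rib (z 0 to 8; 69.6 x 37.6 mm, 2 mm free each side in the housing), on it a bar-shaped grip boss 44 mm (along x) x 22 mm (across y) (z 16 to 44). 90 g. Origin: centre of the rib's underside, 47 mm above the housing's origin when fully home. Fits either way round.
- nest_round (a point): Centre of the round nest's floor on the turntable (30 mm above the bench), 85 mm from the turning axis; nest: a ring 66 mm inside, with a lip 6 mm tall and 5 mm thick. Its x and y axes turn with the table.
- nest_square (a point): Centre of the square nest's floor on the turntable (30 mm above the bench), 85 mm from the turning axis; nest: a frame 64 x 64 mm inside, sides along the point's x and y, with a lip 6 mm tall and 5 mm thick. Its x and y axes turn with the table.
- nest_long (a point): Centre of the long nest's floor on the turntable (30 mm above the bench), 85 mm from the turning axis; nest: a frame 90 mm (along the point's x) x 58 mm (along its y) inside, with a lip 6 mm tall and 5 mm thick. Its x and y axes turn with the table.
- post (a point): Top centre of the turntable's upright black post, 22 mm in diameter, 89 mm tall above the disc (its top is 119 mm above the bench), 110 mm from the turning axis; it turns with the table and is the handle to turn it by.
- fixture: Fixed round steel base 296 mm across, bearing a grey turntable disc 274 mm across (top 30 mm above the bench). Origin: on the turning axis, at bench height. Aluminium tabs on its rim with 1, 2 and 3 black bars mark where the post stands in the loading (1 bar, the fixture's +y side), test (2 bars, -x side) and release position (3 bars, -y side).
- turntable (a joint): Turn of the turntable in rad, growing anticlockwise seen from above: 0 loading (the start; post at the 1-bar tab), 1.571 test (2 bars), 3.142 release (3 bars). Spring detents hold it at these angles and draw it in when it is within about 0.1 rad; in between it turns freely and stays where it is left; it takes up to about 5 N at the post to turn. Stops at -0.12 and 3.26.
- test_button (a joint): Travel of the test push button in m: 0 released, 0.008 fully down. Its spring takes about 6 N when fully down.
- test_button_top (a point): Centre of the top of the round black push button (36 mm in diameter, pressed straight down), on a grey control box 80 x 80 x 30 mm fixed to the bench.
- control_box: Grey control box, 80 x 80 x 30 mm, fixed to the bench, with the push button on top. Origin: centre of its underside.
- parts_bin: Bystander: grey plastic bin, 80 x 130 x 50 mm. Origin: centre of its underside.
- screwdriver: Bystander: screwdriver 200 mm long lying on the bench along its own x.
- tape_roll: Bystander: cardboard core ring 90 mm across, 24 mm high. Origin: centre of its underside.
Not all that is in view belongs to the job. Leave any green or yellow look-alike of the housing_square alone.

How it is judged:
By the outcome, as a careful person would: the job done as asked, in the order asked, and still so for the second after the job is handed in, with the robot touching nothing.
Of housing_round, housing_square, housing_long only 2 to 3 are there at a start; the rules pass over those that are not, and their reading is None.
At some moment in a run one of cover_round, cover_square, cover_long may be knocked a few centimetres aside while the robot is not near it.
It also fails if it takes over 210 s, if anything falls off the work surface, if the arm or the gripper's body presses on something with over 40 N, if the wrist force passes 120 N, or if a joint passes its speed limit or range.

## Robot

A 6-joint arm with a two-finger parallel gripper is mounted at the origin on the work surface. World frame = base frame: x ahead of the robot, y to its left, z up, the work surface at z = 0. Lengths are in mm, angles in rad, forces in N, time in s.
With the tool pointing down it reaches from about 275 to 750 mm from the base axis. Payload 10.2 kg.
Tool frame: the origin (TCP) lies on the centre line of the jaws, within the pads' length; the fingertips stand 25 mm ahead of it and the grasp point (between the pads) lies 6 mm ahead of it; z points along the fingers, x is the direction in which the jaws open and shut, and the axes are right-handed (so a half turn about z gives the same grasp; the last joint's range is limited). The gripper opens to 85 mm and grips with 20 to 120 N. Pads are 22 mm wide; open, the fingers measure 114 mm over their backs; the gripper's body (76 mm by 85 mm) begins 54 mm behind the grasp point. The pads swing forward as they close: fully open they stand 13 mm farther back than shut.
Start: joints at [0.969, 0.313, 1.498, -0, 1.331, -0.223], TCP at [194.161, 487.784, 256.294] pointing down, gripper open.
Joint ranges: [-2.94, 2.94], [-0.97, 2.17], [0.19, 2.56], [-1.23, 4.37], [0.02, 3.11], [-2.88, 2.88]. Speed limits (rad/s): [2.39, 2.39, 3.01, 3.14, 3.14, 3.14].

## Interface

Orientations are given as a rotation vector (axis times angle).
In Python, from cell import robot gives the robot as it stands. The module is installed in compiled form; this text tells all that it offers.
- The arm moves only by the shell command python3 -m crank 'ROWS' [FORCE]. ROWS is JSON, a list of rows, each a list of 3 entries, a list of its own where there are three numbers: the shift along the world's x, y, z in m, then the turn, a rotation vector about the world's x, y, z in degrees, then the gripper's target within -1 to 1 (fully open at 1, half-way at 0, shut at -1). In form: [[[tx, ty, tz], [wx, wy, wz], gripper], ...]. A call has 1 to 12 rows; each row is the pose to reach, as a shift and turn from the pose commanded when the call began; what a row does not reach only later rows make up. A row lasts 1/12 s, in which the tool goes at most 41.7 mm and 7.16 degrees, less where a joint would pass 70% of its speed; a pose out of reach is approached as far as the arm can. A call with a gripper value outside its range is refused whole. The fingers move at their own pace and stop on an object; FORCE is the grip in N (left out, the last holds). Time passes only in rows, so rows that repeat a pose let the fingers close. It gives the time, the measured TCP pose, the force and the opening at its end, in the units of the state.
- robot.read_state(): the state, without advancing time (a new reading comes with each control period).
- robot.capture(name): name is "side" or "top" or "wrist"; returns the picture (384x512x3 uint8, red, green, blue); there is no depth.
- robot.camera_model(name): a dict with "fov_y" (degrees; the focal length in pixels is half the picture's height over the tangent of half this angle, whatever the lens; pixels are square), "cx", "cy" (the principal point, pixels), "k1" (the pictures are not rectified: a ray, as slopes to the right and down, at radius r is drawn at 1 + k1 r^2 times it, then the intrinsics apply), "world_to_cam" (4x4, takes a point from world to camera coordinates); the wrist camera has in their place "mount" (4x4, takes a point from camera to tool coordinates, whose origin is the TCP and whose axes are the tool frame's). Camera axes: x right, y down, z forward; pixel columns grow to the right and rows downward; lengths in mm; the calibration is good to about 2 mm. A picture is of the moment at which its call begins: read the wrist's pose just before it. camera_model takes no time and is no camera call.
- robot.finish_job(): hands the job in, once; it reports no verdict.
The state is a dict: "time_s": time; "joint_positions": joint angles; "joint_vel": joint speeds; "joint_torque": joint torques, N m; "position": TCP position; "eef_rot": TCP orientation; "ft_force": force on the tool from outside, world axes, zero at the start; "moment": the same for the moment, N m; "finger_gap": opening from 0.0 (shut) to 1.0 (fully open).
Only numpy, scipy, OpenCV 4.12 (cv2) and the standard library are available. Lean on these libraries where they do the work, as an engineer would, in place of code of your own. Each camera call takes 0.05 s, during which the arm holds its last target.

## Working session

There is one attempt and no reset: what is moved stays moved. The work goes in short steps, Python scripts to look and compute and a shell command to move; the robot and the scene stay as the last step left them, time stands still between calls to the robot, and variables do not carry over. Pictures are saved under pics/ and viewed, and the job is handed in when it is done.

```bash
mkdir -p pics; ls; cat > h.py <<'E'
import numpy as np, cv2, json
from scipy.spatial.transform import Rotation as R
from cell import robot
def cap(name,fn,crop=None,scale=1):
    s=robot.read_state(); im=robot.capture(name)
    np.save('pics/'+fn+'.npy',im); json.dump({'p':list(map(float,s['position'])),'r':list(map(float,s['eef_rot'])),'cam':name},open('pics/'+fn+'.json','w'))
    sv(fn,fn,crop,scale)
def sv(src,fn,crop=None,scale=1):
    im=np.load('pics/'+src+'.npy')
    if crop: x0,y0,x1,y1=crop; im=im[y0:y1,x0:x1]
    if scale!=1: im=cv2.resize(im,None,fx=scale,fy=scale,interpolation=cv2.INTER_CUBIC)
    cv2.imwrite('pics/'+fn+'.png',cv2.cvtColor(im,cv2.COLOR_RGB2BGR))
def c2w(fn):
    d=json.load(open('pics/'+fn+'.json')); m=robot.camera_model(d['cam'])
    if 'mount' in m:
        T=np.eye(4);T[:3,:3]=R.from_rotvec(d['r']).as_matrix();T[:3,3]=d['p']; T=T@np.array(m['mount'])
    else: T=np.linalg.inv(np.array(m['world_to_cam']))
    f=192/np.tan(np.radians(m['fov_y'])/2)
    return T,f,m
def px2w(fn,u,v,z):
    T,f,m=c2w(fn)
    a=np.array([(u-m['cx'])/f,(v-m['cy'])/f]); b=a.copy()
    for _ in range(30): b=a/(1+m['k1']*(b@b))
    d=T[:3,:3]@np.array([b[0],b[1],1]); t=(z-T[2,3])/d[2]
    return T[:3,3]+t*d
def w2px(fn,P):
    T,f,m=c2w(fn); q=np.linalg.inv(T)@np.append(P,1); b=q[:2]/q[2]
    b=b*(1+m['k1']*(b@b)); return b*f+[m['cx'],m['cy']]
def st():
    s=robot.read_state(); print('t',round(s['time_s'],2),'p',np.round(s['position'],1),'r',np.round(s['eef_rot'],3),'F',np.round(s['ft_force'],1),'gap',round(s['finger_gap'],3),'q',np.round(s['joint_positions'],2))
E
python3 - <<'E'
from h import *
st(); cap('top','t0',None,1.5); cap('side','s0',None,1.5); cap('wrist','w0')
for n in ('top','side','wrist'):
    print(n,robot.camera_model(n))
E
```

```text
pics
t 0.0 p [194.  487.6 255.7] r [ 2.600e+00  1.763e+00 -2.000e-03] F [-0.5  0.2  0.1] gap 1.002 q [ 0.97  0.31  1.5  -0.    1.33 -0.22]
top {'fov_y': 44.8101220979041, 'cx': 251.0151462759219, 'cy': 187.79080753264648, 'k1': -0.16578779385554235, 'world_to_cam': array([[-1.76738481e-02, -9.99600288e-01, -2.20658093e-02,
         8.93334866e+01],
       [-9.86034535e-01,  2.10807531e-02, -1.65201385e-01,
         6.18824914e+02],
       [ 1.65600516e-01,  1.88379058e-02, -9.86012983e-01,
         1.31289848e+03],
       [ 0.00000000e+00,  0.00000000e+00,  0.00000000e+00,
         1.00000000e+00]])}
side {'fov_y': 53.06855330020403, 'cx': 253.98567421176625, 'cy': 186.51280696962945, 'k1': -0.08592720978235108, 'world_to_cam': array([[-8.97947974e-01, -4.40082662e-01,  4.08483664e-03,
         5.57006416e+02],
       [-2.80056803e-01,  5.64220936e-01, -7.76674271e-01,
         2.07949625e+02],
       [ 3.39496130e-01, -6.98557075e-01, -6.29889189e-01,
         1.11027456e+03],
       [ 0.00000000e+00,  0.00000000e+00,  0.00000000e+00,
         1.00000000e+00]])}
wrist {'fov_y': 60.24740458038107, 'cx': 251.6332652204792, 'cy': 189.94532444877805, 'k1': -0.038815840608482484, 'mount': array([[ 9.99999683e-01,  7.95909275e-04,  7.83107588e-06,
         4.48141285e-01],
       [-7.62300459e-04,  9.54849653e-01,  2.97088469e-01,
        -7.71508551e+01],
       [ 2.28977968e-04, -2.97088381e-01,  9.54849957e-01,
        -1.18094173e+02],
       [ 0.00000000e+00,  0.00000000e+00,  0.00000000e+00,
         1.00000000e+00]])}
```

View pics/t0.png

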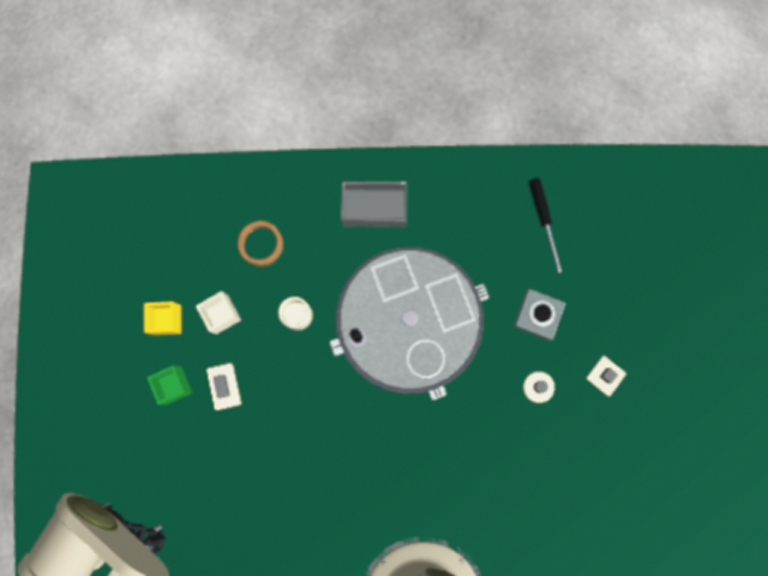

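View pics/s0.png

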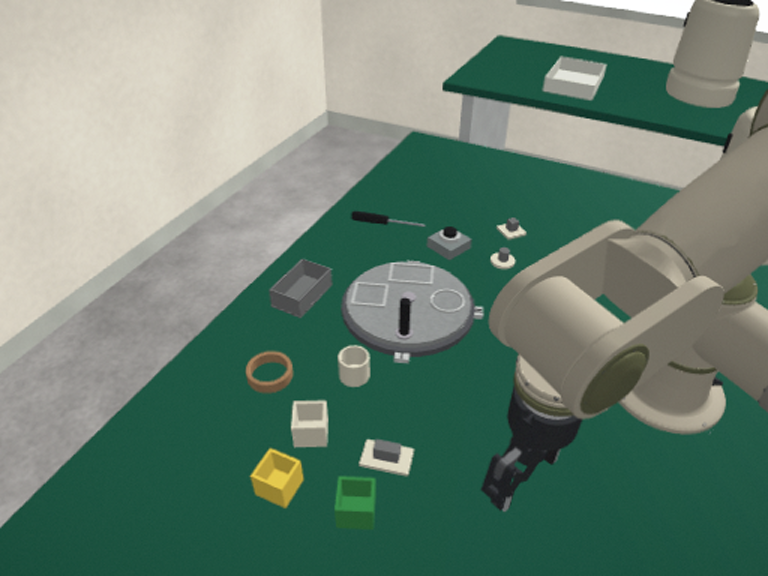

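View pics/w0.png

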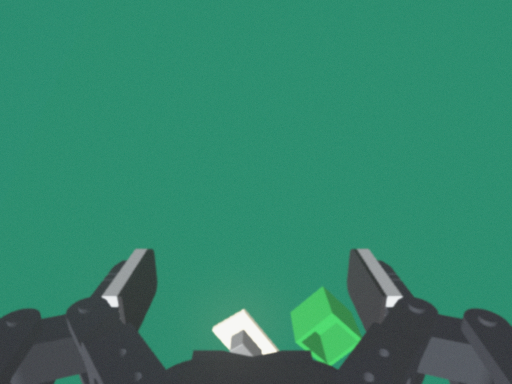

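The top view (1.5x) shows these candidates:
- **Housings:** round ivory at (295,313) and square ivory at (218,313). The yellow (162,318) and green (169,385) boxes are look-alikes. There is no ivory long housing.
- **Covers:** round at (539,387), square at (606,376), long at (224,386), which isn't needed.
- **Turntable:** the post is at (356,336). The nests are square at (395,279), long at (450,302) and round at (426,358).

Next I'll check this in close crops.

```bash
python3 - <<'E'
from h import *
a=np.load('pics/t0.npy')
L=cv2.resize(a[150:280,90:220],None,fx=4,fy=4,interpolation=cv2.INTER_CUBIC)[:, :]
Rr=cv2.resize(a[150:280,320:430],None,fx=4,fy=4,interpolation=cv2.INTER_CUBIC)
cv2.imwrite('pics/a1.png',cv2.cvtColor(L,cv2.COLOR_RGB2BGR)); cv2.imwrite('pics/a2.png',cv2.cvtColor(Rr,cv2.COLOR_RGB2BGR))
sv('t0','a3',(215,155,340,275),4)
E
```

```text
(no output)
```

View pics/a1.png

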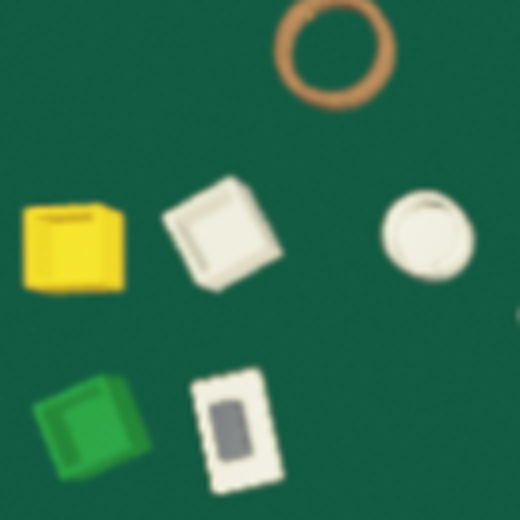

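View pics/a2.png

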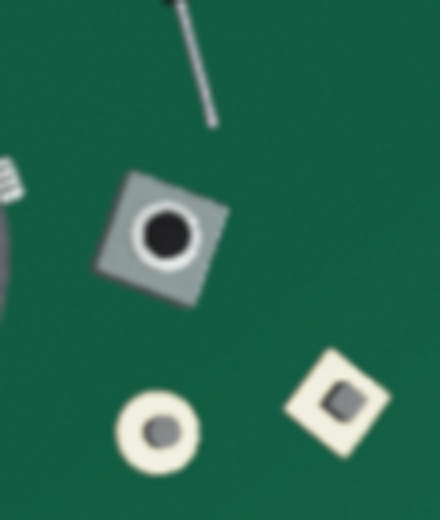

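View pics/a3.png

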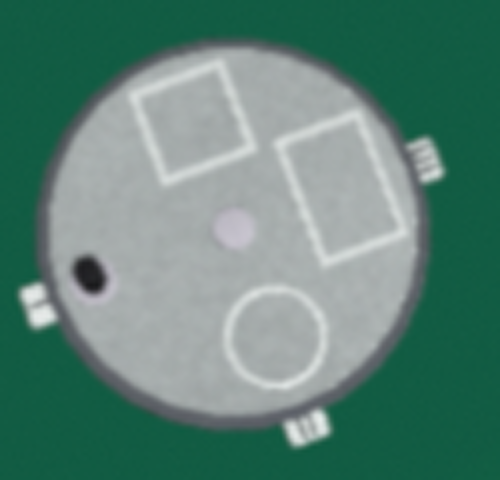

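```bash
python3 - <<'E'
from h import *
T,f,m=c2w('t0'); print('cam',T[:3,3])
def g(n,ox,oy,u,v,z): print(n,np.round(px2w('t0',ox+u/4,oy+v/4,z),1))
g('sqH',90,150,219,234,55); g('rdH',90,150,428,235,55)
g('rdC boss',320,150,162,432,44); g('rdC plate',320,150,158,433,16)
g('sqC boss',320,150,345,402,44); 
for c in [(332,348),(390,398),(345,458),(284,407)]: g('sqC',320,150,*c,16)
g('btn',320,150,167,235,38); 
for c in [(130,172),(229,209),(193,305),(95,270)]: g('box',320,150,*c,30)
g('axis',215,155,234,230,30); g('post',215,155,88,268,119)
for c in [(131,94),(221,62),(255,152),(167,183)]: g('nsq',215,155,*c,36)
g('nrd',215,155,276,336,36)
for c in [(278,143),(360,112),(404,234),(326,265)]: g('nlg',215,155,*c,36)
E
```

```text
cam [ 394.34493659   51.52022567 1398.73689666]
sqH [564.9 391.4  55. ]
rdH [561.4 236.   55. ]
rdC boss [ 408.7 -236.5   44. ]
rdC plate [ 408.3 -239.4   16. ]
sqC boss [ 426.  -373.8   44. ]
sqC [ 467.3 -375.    16. ]
sqC [ 428.4 -417.7   16. ]
sqC [ 385.1 -380.3   16. ]
sqC [ 424.5 -335.6   16. ]
btn [ 553.1 -248.6   38. ]
box [ 602.  -224.9   30. ]
box [ 572.4 -298.4   30. ]
box [ 501.5 -267.1   30. ]
box [ 529.3 -195.    30. ]
axis [548.8  12.6  30. ]
post [514.5 116.3 119. ]
nsq [651.5  86.8  36. ]
nsq [674.3  19.2  36. ]
nsq [605.8  -4.3  36. ]
nsq [584.1  61.3  36. ]
nrd [469.7 -16.   36. ]
nlg [612.2 -21.5  36. ]
nlg [634.2 -83.1  36. ]
nlg [ 542.4 -112.3   36. ]
nlg [520.9 -54.1  36. ]
```

```bash
python3 -m crank '[[[0.037,-0.01,0],[0,0,-4],1],[[0.075,-0.02,0],[0,0,-8],1],[[0.112,-0.03,-0.01],[0,0,-12],1],[[0.15,-0.04,-0.02],[0,0,-16],1],[[0.185,-0.05,-0.03],[0,0,-20],1],[[0.222,-0.06,-0.04],[0,0,-24],1],[[0.26,-0.07,-0.05],[0,0,-28],1],[[0.3,-0.08,-0.055],[0,0,-32],1],[[0.335,-0.09,-0.055],[0,0,-35.3],1],[[0.371,-0.096,-0.055],[0,0,-35.3],1],[[0.371,-0.096,-0.055],[0,0,-35.3],1],[[0.371,-0.096,-0.055],[0,0,-35.3],1]]' 60
python3 - <<'E'
from h import *
st(); cap('wrist','w1',None,1.5)
E
```

```text
time_s: 1.15
position: [566.3, 390.8, 199.8]
eef_rot: [3.013, 0.889, -0.003]
ft_force: [-0.1, 0.7, -0.1]
finger_gap: 0.998
t 1.15 p [566.3 390.8 199.8] r [ 3.013e+00  8.890e-01 -3.000e-03] F [-0.1  0.7 -0.1] gap 0.998 q [ 0.43  0.73  1.    0.    1.42 -0.14]
```

View pics/w1.png

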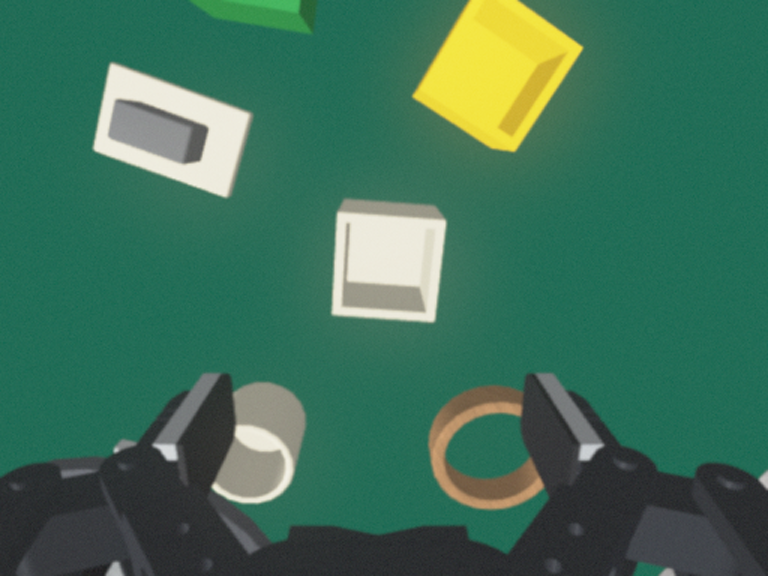

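```bash
python3 - <<'E'
from h import *
c=[px2w('w1',u/1.5,v/1.5,55)[:2] for u,v in [(339,213),(446,219),(434,321),(331,314)]]
c=np.array(c); print(np.round(c,1), c.mean(0))
for i in range(4):
    d=c[(i+1)%4]-c[i]; print(np.linalg.norm(d), np.degrees(np.arctan2(d[1],d[0]))%90)
E
```

```text
[[529.4 409. ]
 [578.9 437.4]
 [606.9 386. ]
 [555.6 357.8]] [567.6981948  397.56465086]
57.07321453404354 29.735046753681786
58.43753834692344 28.555804604137457
58.51924968993962 28.810998493682348
57.54206497909824 27.104345262591423
```

```bash
python3 -m crank '[[[0.0014,0.0068,-0.03],[0,0,-4.4],1],[[0.0014,0.0068,-0.06],[0,0,-4.4],1],[[0.0014,0.0068,-0.09],[0,0,-4.4],1],[[0.0014,0.0068,-0.12],[0,0,-4.4],1],[[0.0014,0.0068,-0.145],[0,0,-4.4],1],[[0.0014,0.0068,-0.158],[0,0,-4.4],1],[[0.0014,0.0068,-0.158],[0,0,-4.4],1],[[0.0014,0.0068,-0.158],[0,0,-4.4],-1],[[0.0014,0.0068,-0.158],[0,0,-4.4],-1],[[0.0014,0.0068,-0.158],[0,0,-4.4],-1],[[0.0014,0.0068,-0.158],[0,0,-4.4],-1],[[0.0014,0.0068,-0.158],[0,0,-4.4],-1]]' 40
python3 - <<'E'
from h import *
st(); cap('wrist','w2')
E
```

```text
time_s: 2.2
position: [567.3, 399.2, 45.8]
eef_rot: [-3.043, -0.776, -0.006]
ft_force: [-1.8, 0.4, 8.0]
finger_gap: 0.671
t 2.2 p [567.3 399.2  45.8] r [-3.043 -0.776 -0.006] F [-1.8  0.4  8. ] gap 0.671 q [ 0.44  0.88  1.12  0.    1.13 -0.05]
```

View pics/w2.png

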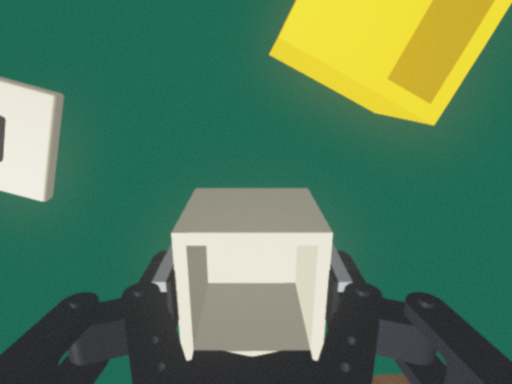

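```bash
python3 -m crank '[[[0,0,0.02],[0,0,0],-1],[[0,0,0.05],[0,0,0],-1],[[0,-0.005,0.085],[0,0,0],-1],[[0.005,-0.02,0.12],[0,0,0],-1],[[0.01,-0.05,0.14],[0,0,-1],-1],[[0.02,-0.085,0.155],[0,0,-2],-1],[[0.025,-0.12,0.16],[0,0,-3],-1],[[0.03,-0.155,0.16],[0,0,-4],-1],[[0.04,-0.19,0.16],[0,0,-5],-1],[[0.045,-0.225,0.16],[0,0,-6],-1],[[0.05,-0.26,0.16],[0,0,-7],-1],[[0.055,-0.295,0.16],[0,0,-8],-1]]'
python3 -m crank '[[[0.005,-0.035,0],[0,0,-1],-1],[[0.012,-0.07,0],[0,0,-1.5],-1],[[0.018,-0.1,0],[0,0,-1.5],-1],[[0.024,-0.13,0],[0,0,-1.5],-1],[[0.03,-0.15,0],[0,0,-1.5],-1],[[0.034,-0.16,0],[0,0,-1.5],-1],[[0.034,-0.16,0],[0,0,-1.5],-1],[[0.034,-0.16,0],[0,0,-1.5],-1]]'
python3 - <<'E'
from h import *
st(); cap('wrist','w3',None,1.5)
E
```

```text
time_s: 3.25
position: [621.5, 101.9, 204.1]
eef_rot: [3.091, 0.56, 0.001]
ft_force: [0.6, 1.1, -1.4]
finger_gap: 0.677
time_s: 3.92
position: [655.5, -55.7, 203.4]
eef_rot: [-3.098, -0.521, -0.0]
ft_force: [0.5, 0.4, -1.7]
finger_gap: 0.671
t 3.92 p [655.5 -55.7 203.4] r [-3.098 -0.521 -0.   ] F [ 0.5  0.4 -1.7] gap 0.671 q [-0.26  0.65  1.12  0.    1.37 -0.6 ]
```

View pics/w3.png

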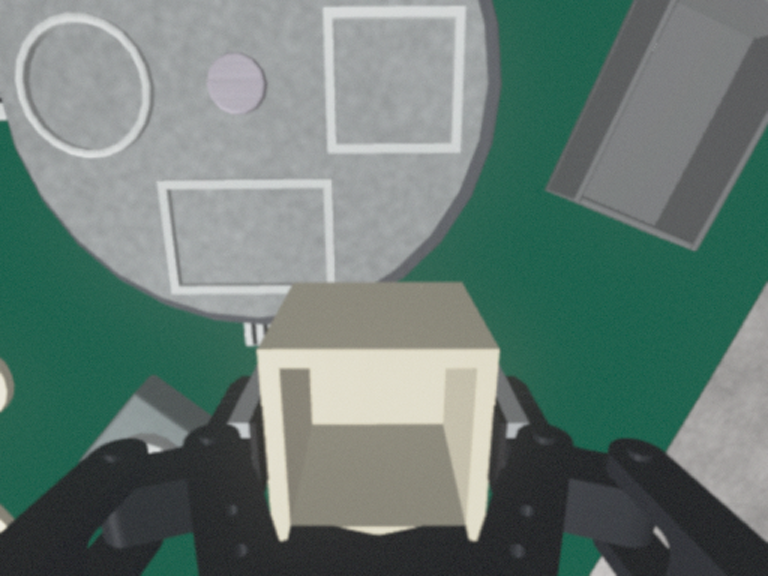

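```bash
python3 - <<'E'
from h import *
def q(n,pts):
    c=np.array([px2w('w3',u/1.5,v/1.5,36)[:2] for u,v in pts]); print(n,np.round(c.mean(0),1))
    for i in range(4):
        d=c[(i+1)%4]-c[i]; print('  ',round(np.linalg.norm(d),1), round(np.degrees(np.arctan2(d[1],d[0]))%90,2))
    return c.mean(0)
s=q('sq',[(322,7),(467,6),(461,152),(328,152)])
l=q('lg',[(158,181),(331,180),(335,292),(172,294)])
r=q('rd',[(15,85),(83,13),(152,86),(90,158)])
d=s-r; print('dist',np.linalg.norm(d),np.degrees(np.arctan2(d[1],d[0])),'axis',(s+r)/2, px2w('w3',236/1.5,84/1.5,36))
E
```

```text
sq [629.9  44.1]
   75.2 19.58
   73.9 19.26
   74.2 19.18
   73.4 20.07
lg [577.9 -64.9]
   99.0 19.22
   66.7 19.67
   99.7 19.9
   67.9 19.06
rd [470.5 -12.4]
   56.2 57.62
   49.4 60.7
   55.4 62.15
   53.8 61.55
dist 169.08819342669494 19.52332817170037 axis [550.2000259   15.87230269] [549.36995525  15.21644756  36.        ]
```

```bash
python3 - <<'E'
from h import *
T,f,m=c2w('w3'); d=json.load(open('pics/w3.json'))
M=R.from_rotvec(d['r']).as_matrix(); p=np.array(d['p'])
for (u,v,z) in [(258,349,9.2),(498,349,9.2),(293,283,-45.8),(463,283,-45.8)]:
    w=px2w('w3',u/1.5,v/1.5,p[2]+z); print(np.round(M.T@(w-p),1))
print(np.degrees(2*np.arctan2(d['r'][1],d['r'][0])))
E
```

```text
[-29.3 -27.   -9.2]
[ 28.4 -27.1  -9.2]
[-29.8 -26.7  45.8]
[ 29.  -26.8  45.8]
-340.90329483762224
```

```bash
python3 -m crank '[[[-0.008,0.035,0],[0,0,0.4],-1],[[-0.017,0.07,0],[0,0,0.4],-1],[[-0.0256,0.1018,0],[0,0,0.4],-1],[[-0.0256,0.1018,-0.03],[0,0,0.4],-1],[[-0.0256,0.1018,-0.06],[0,0,0.4],-1],[[-0.0256,0.1018,-0.085],[0,0,0.4],-1],[[-0.0256,0.1018,-0.1],[0,0,0.4],-1],[[-0.0256,0.1018,-0.11],[0,0,0.4],-1],[[-0.0256,0.1018,-0.113],[0,0,0.4],-1],[[-0.0256,0.1018,-0.113],[0,0,0.4],-1]]'
python3 - <<'E'
from h import *
st(); cap('wrist','w4',None,1.5)
E
```

```text
time_s: 4.8
position: [629.8, 46.2, 90.4]
eef_rot: [-3.096, -0.533, 0.0]
ft_force: [0.1, 0.9, -2.1]
finger_gap: 0.672
t 4.8 p [629.8  46.2  90.4] r [-3.096 -0.533  0.   ] F [ 0.1  0.9 -2.1] gap 0.672 q [-0.11  0.7   1.34  0.    1.1  -0.45]
```

View pics/w4.png

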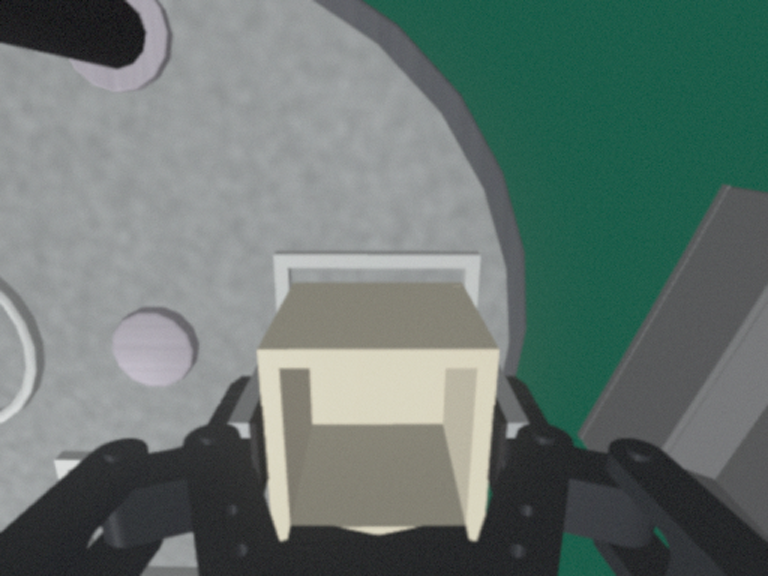

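```bash
python3 -m crank '[[[0,0,-0.004],[0,0,0],-1],[[0,0,-0.008],[0,0,0],-1],[[0,0,-0.012],[0,0,0],-1],[[0,0,-0.014],[0,0,0],-1],[[0,0,-0.014],[0,0,0],-1]]'
python3 - <<'E'
from h import *
st()
E
```

```text
time_s: 5.27
position: [630.0, 45.3, 76.2]
eef_rot: [-3.096, -0.532, 0.0]
ft_force: [0.5, -0.4, -2.1]
finger_gap: 0.672
t 5.27 p [630.   45.3  76.2] r [-3.096 -0.532  0.   ] F [ 0.5 -0.4 -2.1] gap 0.672 q [-0.11  0.72  1.35  0.    1.07 -0.45]
```

```bash
python3 -m crank '[[[0,0,0],[0,0,0],1],[[0,0,0],[0,0,0],1],[[0,0,0],[0,0,0],1],[[0,0,0],[0,0,0],1],[[0,0,0.03],[0,0,0],1],[[0,0,0.07],[0,0,0],1],[[0,0.02,0.1],[0,0,0],1],[[-0.01,0.055,0.124],[0,0,0],1],[[-0.02,0.09,0.124],[0,0,0],1],[[-0.03,0.125,0.124],[0,0,0],1],[[-0.04,0.16,0.124],[0,0,0],1],[[-0.05,0.19,0.124],[0,0,0],1]]'
python3 -m crank '[[[-0.01,0,0],[0,0,0],1],[[-0.019,0.001,0],[0,0,0],1],[[-0.019,0.001,0],[0,0,0],1]]'
python3 - <<'E'
from h import *
st(); cap('wrist','w5',None,1.5)
E
```

```text
time_s: 6.27
position: [579.1, 237.5, 200.6]
eef_rot: [-3.096, -0.533, -0.001]
ft_force: [-0.3, -0.5, 0.2]
finger_gap: 0.999
time_s: 6.52
position: [559.8, 237.2, 200.5]
eef_rot: [-3.096, -0.534, 0.001]
ft_force: [-0.0, -0.0, 0.1]
finger_gap: 0.996
t 6.52 p [559.8 237.2 200.5] r [-3.096e+00 -5.340e-01  1.000e-03] F [-0.  -0.   0.1] gap 0.996 q [ 0.21  0.54  1.31  0.    1.29 -0.13]
```

View pics/w5.png

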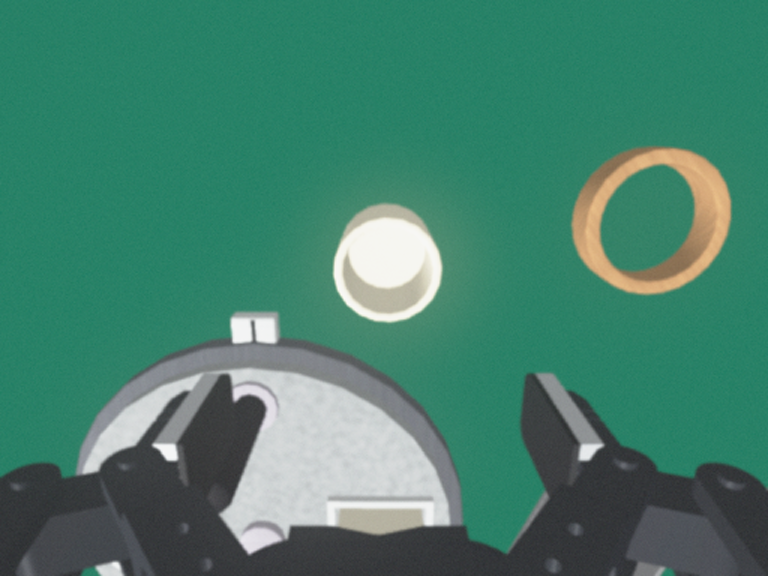

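```bash
python3 - <<'E'
from h import *
c=px2w('w5',387/1.5,269.5/1.5,55); print(c)
e=np.array([px2w('w5',u/1.5,v/1.5,55)[:2] for u,v in [(333,268),(441,268),(387,217),(387,322)]]); print(np.round(e,1),e.mean(0))
print('ring',px2w('w5',652/1.5,220/1.5,24))
E
```

```text
[562.75861815 242.4383524   55.        ]
[[534.5 233.2]
 [590.5 253.2]
 [552.8 269.8]
 [573.4 213.3]] [562.7801282  242.38847323]
ring [706.51559705 317.71403729  24.        ]
```

```bash
python3 -m crank '[[[0.003,0.0045,-0.03],[0,0,0],1],[[0.003,0.0045,-0.06],[0,0,0],1],[[0.003,0.0045,-0.09],[0,0,0],1],[[0.003,0.0045,-0.12],[0,0,0],1],[[0.003,0.0045,-0.145],[0,0,0],1],[[0.003,0.0045,-0.158],[0,0,0],1],[[0.003,0.0045,-0.158],[0,0,0],1],[[0.003,0.0045,-0.158],[0,0,0],-1],[[0.003,0.0045,-0.158],[0,0,0],-1],[[0.003,0.0045,-0.158],[0,0,0],-1],[[0.003,0.0045,-0.158],[0,0,0],-1],[[0.003,0.0045,-0.158],[0,0,0],-1]]' 40
python3 - <<'E'
from h import *
st(); cap('wrist','w6',None,1.5)
E
```

```text
time_s: 7.57
position: [565.2, 241.1, 44.6]
eef_rot: [3.096, 0.532, 0.006]
ft_force: [0.0, -0.4, 6.6]
finger_gap: 0.702
t 7.57 p [565.2 241.1  44.6] r [3.096 0.532 0.006] F [ 0.  -0.4  6.6] gap 0.702 q [ 0.21  0.73  1.43 -0.    0.98 -0.13]
```

View pics/w6.png

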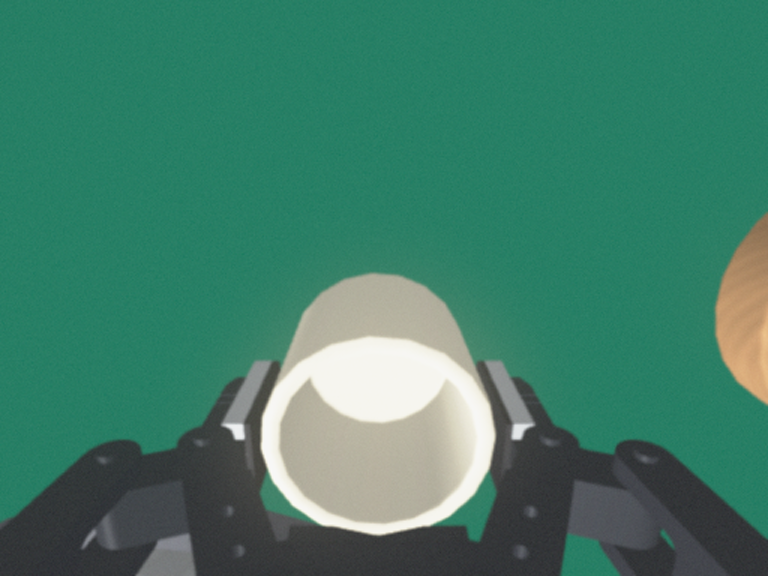

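```bash
python3 - <<'E'
from h import *
d=json.load(open('pics/w6.json'))
M=R.from_rotvec(d['r']).as_matrix(); p=np.array(d['p'])
for (u,v) in [(260,432),(495,432),(378,336),(378,533)]:
    w=px2w('w6',u/1.5,v/1.5,55); print(np.round(M.T@(w-p),1),np.round(w,1))
E
```

```text
[-30.1  -4.8 -10.5] [535.2 235.5  55. ]
[ 29.1  -4.7 -10.3] [591.  255.2  55. ]
[ -0.4 -31.  -10.4] [554.4 270.1  55. ]
[ -0.4  27.2 -10.4] [573.9 215.3  55. ]
```

```bash
python3 -m crank '[[[0,0,0.03],[0,0,0],-1],[[0,0,0.07],[0,0,0],-1],[[0,0,0.11],[0,0,0],-1],[[0,0,0.145],[0,0,0],-1],[[-0.008,-0.022,0.16],[0,0,0],-1],[[-0.02,-0.055,0.16],[0,0,0],-1],[[-0.032,-0.09,0.16],[0,0,0],-1],[[-0.045,-0.125,0.16],[0,0,0],-1],[[-0.058,-0.16,0.16],[0,0,0],-1],[[-0.071,-0.195,0.16],[0,0,0],-1],[[-0.084,-0.23,0.16],[0,0,0],-1],[[-0.0942,-0.2555,0.15],[0,0,0],-1]]'
python3 -m crank '[[[0,0,-0.03],[0,0,0],-1],[[0,0,-0.06],[0,0,0],-1],[[0,0,-0.085],[0,0,0],-1],[[0,0,-0.1],[0,0,0],-1],[[0,0,-0.107],[0,0,0],-1],[[0,0,-0.107],[0,0,0],-1],[[0,0,-0.107],[0,0,0],-1]]'
python3 - <<'E'
from h import *
st(); cap('wrist','w7',None,1.5)
E
```

```text
time_s: 8.62
position: [469.5, -16.9, 194.4]
eef_rot: [3.094, 0.53, 0.006]
ft_force: [0.5, -0.9, -1.9]
finger_gap: 0.697
time_s: 9.2
position: [470.3, -14.7, 86.2]
eef_rot: [3.096, 0.532, 0.002]
ft_force: [-0.3, -0.0, -2.3]
finger_gap: 0.699
t 9.2 p [470.3 -14.7  86.2] r [3.096e+00 5.320e-01 2.000e-03] F [-0.3 -0.  -2.3] gap 0.699 q [-0.28  0.42  1.86  0.    0.87 -0.62]
```

View pics/w7.png

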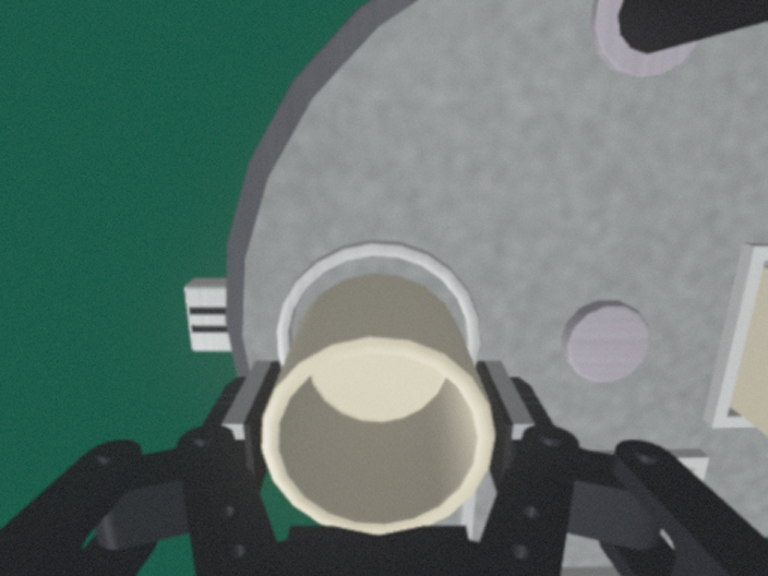

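```bash
python3 - <<'E'
from h import *
d=json.load(open('pics/w7.json'))
M=R.from_rotvec(d['r']).as_matrix(); p=np.array(d['p'])
for (u,v,z) in [(277,330,36),(478,330,36),(378,241,36),(378,273,41.6),(378,336,96.6)]:
    w=px2w('w7',u/1.5,v/1.5,z); print(np.round(M.T@(w-p),1),np.round(w,1))
E
```

```text
[-37.4  -7.4  50.2] [432.7 -20.3  36. ]
[36.3 -7.4 50.3] [502.1   4.3  36. ]
[ -0.4 -40.6  50.2] [456.4  23.4  36. ]
[ -0.4 -30.7  44.6] [459.7  14.1  41.6]
[ -0.4 -31.  -10.4] [459.5  14.4  96.6]
```

```bash
python3 -m crank '[[[-0.0003,0.001,-0.003],[0,0,0],-1],[[-0.0003,0.001,-0.007],[0,0,0],-1],[[-0.0003,0.001,-0.0105],[0,0,0],-1],[[-0.0003,0.001,-0.0112],[0,0,0],-1],[[-0.0003,0.001,-0.0112],[0,0,0],-1]]'
python3 - <<'E'
from h import *
st()
E
```

```text
time_s: 9.67
position: [469.6, -13.6, 74.6]
eef_rot: [3.096, 0.532, 0.001]
ft_force: [-2.1, 0.6, 5.0]
finger_gap: 0.7
t 9.67 p [469.6 -13.6  74.6] r [3.096e+00 5.320e-01 1.000e-03] F [-2.1  0.6  5. ] gap 0.7 q [-0.28  0.44  1.87 -0.    0.84 -0.62]
```

```bash
python3 -m crank '[[[0,0,0],[0,0,0],1],[[0,0,0],[0,0,0],1],[[0,0,0],[0,0,0],1],[[0,0,0],[0,0,0],1],[[0,0,0.03],[0,0,0],1],[[0,0,0.07],[0,0,0],1],[[0,-0.01,0.11],[0,0,0],1],[[-0.005,-0.04,0.145],[0,0,0],1],[[-0.012,-0.08,0.16],[0,0,0],1],[[-0.019,-0.12,0.16],[0,0,0],1],[[-0.026,-0.16,0.16],[0,0,0],1],[[-0.033,-0.2,0.16],[0,0,0],1]]'
python3 -m crank '[[[-0.007,-0.04,-0.01],[0,0,0],1],[[-0.014,-0.07,-0.02],[0,0,0],1],[[-0.017,-0.086,-0.02],[0,0,0],1],[[-0.017,-0.086,-0.02],[0,0,0],1],[[-0.017,-0.086,-0.02],[0,0,0],1]]'
python3 - <<'E'
from h import *
st(); cap('wrist','w8',None,1.5); cap('top','t1',None,1.5)
E
```

```text
time_s: 10.67
position: [436.2, -213.2, 234.6]
eef_rot: [3.095, 0.532, 0.001]
ft_force: [0.8, 0.7, 1.6]
finger_gap: 0.997
time_s: 11.08
position: [419.7, -297.6, 213.9]
eef_rot: [-3.096, -0.53, 0.0]
ft_force: [-0.1, 0.3, -0.7]
finger_gap: 0.998
t 11.08 p [ 419.7 -297.6  213.9] r [-3.096 -0.53   0.   ] F [-0.1  0.3 -0.7] gap 0.998 q [-0.84  0.33  1.59  0.    1.22 -1.18]
```

View pics/w8.png

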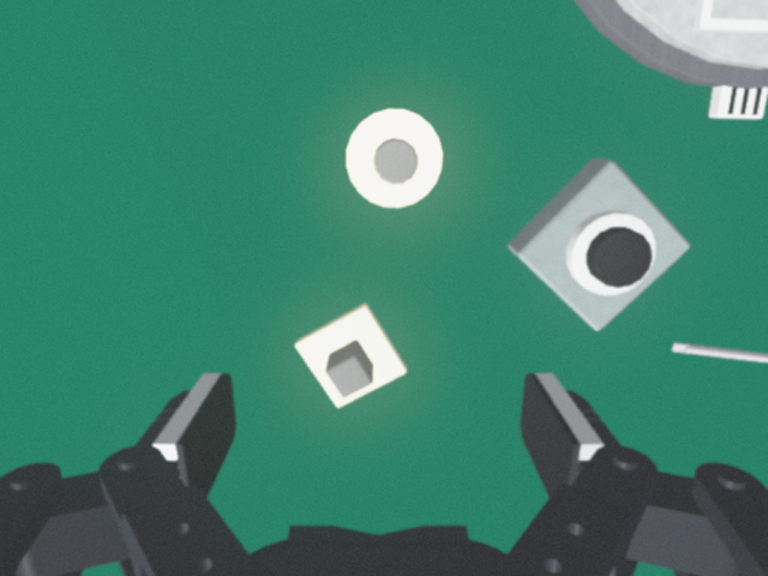

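View pics/t1.png

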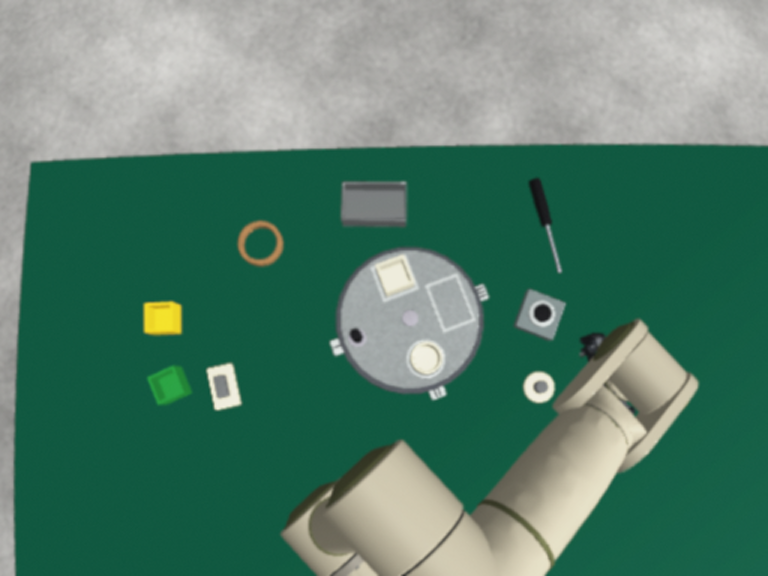

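```bash
python3 - <<'E'
from h import *
sv('w8','a4',(180,60,460,290),2.8)
c=np.array([px2w('w8',u/1.5,v/1.5,16)[:2] for u,v in [(366,304),(407,371),(337,409),(294,345)]]); print('sq',np.round(c.mean(0),1))
for i in range(4):
    d=c[(i+1)%4]-c[i]; print('  ',round(np.linalg.norm(d),1), round(np.degrees(np.arctan2(d[1],d[0]))%90,2))
e=np.array([px2w('w8',u/1.5,v/1.5,16)[:2] for u,v in [(346,158),(443,158),(395,108),(395,208)]]); print('rd',np.round(e,1),e.mean(0))
print('rdboss',px2w('w8',396/1.5,161/1.5,44)); print('btn',px2w('w8',619/1.5,257/1.5,38))
E
```

```text
sq [ 426.5 -374.7]
   57.7 49.15
   58.8 50.85
   58.1 48.96
   58.6 50.49
rd [[ 380.3 -246.7]
 [ 436.9 -226.7]
 [ 398.8 -209. ]
 [ 419.5 -265.7]] [ 408.9049031  -237.02553179]
rdboss [ 408.65001938 -236.96446933   44.        ]
btn [ 557.93208039 -244.87475459   38.        ]
```

View pics/a4.png

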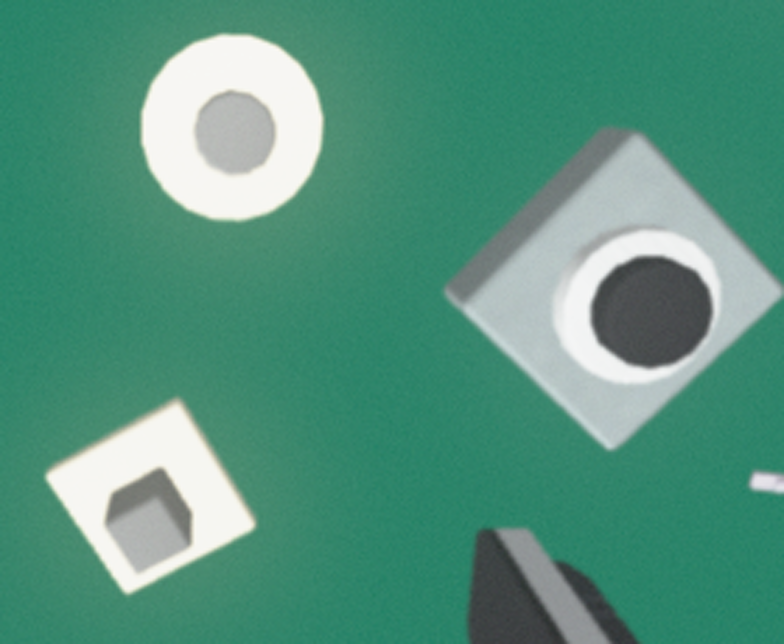

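```bash
python3 -m crank '[[[0.002,-0.02,-0.01],[0,0,6],1],[[0.004,-0.045,-0.03],[0,0,13],1],[[0.0068,-0.0771,-0.05],[0,0,20],1],[[0.0068,-0.0771,-0.07],[0,0,26],1],[[0.0068,-0.0771,-0.1],[0,0,30.7],1],[[0.0068,-0.0771,-0.13],[0,0,30.7],1],[[0.0068,-0.0771,-0.155],[0,0,30.7],1],[[0.0068,-0.0771,-0.166],[0,0,30.7],1],[[0.0068,-0.0771,-0.169],[0,0,30.7],1],[[0.0068,-0.0771,-0.169],[0,0,30.7],1]]'
python3 - <<'E'
from h import *
st(); cap('wrist','w9',None,1.5)
E
```

```text
time_s: 12.02
position: [427.2, -374.1, 45.6]
eef_rot: [2.844, 1.334, 0.0]
ft_force: [0.4, 0.5, -0.1]
finger_gap: 0.997
t 12.02 p [ 427.2 -374.1   45.6] r [2.844 1.334 0.   ] F [ 0.4  0.5 -0.1] gap 0.997 q [-0.93  0.65  1.58  0.    0.91 -1.8 ]
```

View pics/w9.png

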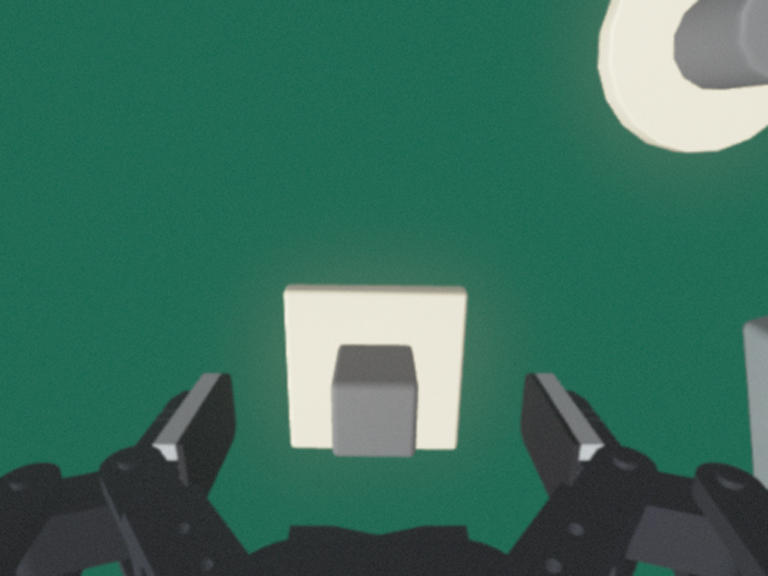

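```bash
python3 -m crank '[[[0,0,0],[0,0,0],-1],[[0,0,0],[0,0,0],-1],[[0,0,0],[0,0,0],-1],[[0,0,0],[0,0,0],-1],[[0,0,0],[0,0,0],-1],[[0,0,0],[0,0,0],-1],[[0,0,0],[0,0,0],-1],[[0,0,0],[0,0,0],-1]]' 40
python3 - <<'E'
from h import *
st(); cap('wrist','w10',None,1.5)
E
```

```text
time_s: 12.73
position: [426.8, -374.8, 45.6]
eef_rot: [2.844, 1.332, 0.0]
ft_force: [0.1, 0.3, 5.9]
finger_gap: 0.278
t 12.73 p [ 426.8 -374.8   45.6] r [2.844 1.332 0.   ] F [0.1 0.3 5.9] gap 0.278 q [-0.93  0.65  1.58  0.    0.91 -1.8 ]
```

View pics/w10.png

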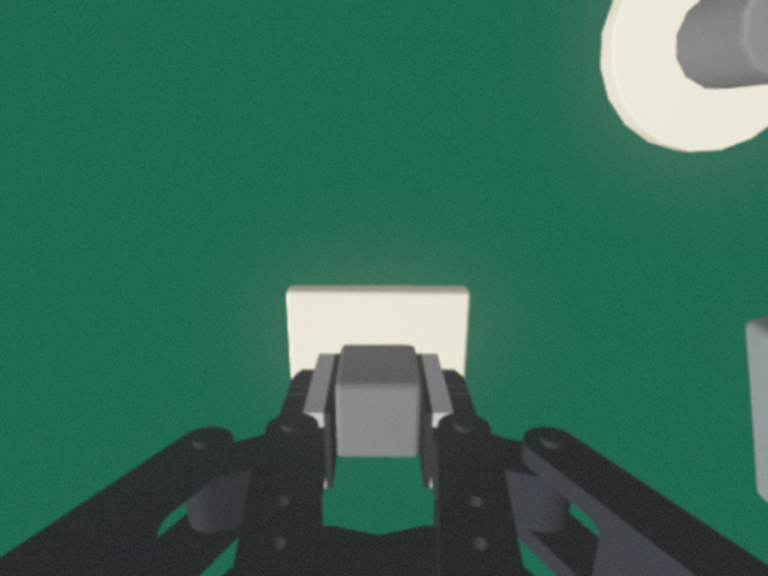

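```bash
python3 -m crank '[[[0,0,0.03],[0,0,0],-1],[[0,0,0.07],[0,0,0],-1],[[0.01,0.02,0.105],[0,0,-3],-1],[[0.025,0.045,0.135],[0,0,-7],-1],[[0.04,0.075,0.155],[0,0,-11],-1],[[0.06,0.105,0.155],[0,0,-15],-1],[[0.08,0.14,0.155],[0,0,-19],-1],[[0.1,0.175,0.155],[0,0,-23],-1],[[0.12,0.21,0.155],[0,0,-27],-1],[[0.14,0.245,0.155],[0,0,-30.5],-1],[[0.16,0.28,0.155],[0,0,-30.5],-1],[[0.18,0.315,0.155],[0,0,-30.5],-1]]'
python3 -m crank '[[[0.015,0.03,0],[0,0,0],-1],[[0.028,0.055,0],[0,0,0],-1],[[0.036,0.066,0],[0,0,0],-1],[[0.036,0.066,0],[0,0,0],-1],[[0.036,0.066,0],[0,0,0],-1]]'
python3 - <<'E'
from h import *
st(); cap('wrist','w11',None,1.5)
d=json.load(open('pics/w10.json'))
M=R.from_rotvec(d['r']).as_matrix(); p=np.array(d['p'])
for (u,v,z) in [(286,294,16),(469,294,16),(341,386,44),(416,386,44),(378,456,44)]:
    w=px2w('w10',u/1.5,v/1.5,z); print(np.round(M.T@(w-p),1))
E
```

```text
time_s: 13.78
position: [607.1, -57.5, 199.7]
eef_rot: [-3.095, -0.537, 0.001]
ft_force: [0.5, -1.6, -1.0]
finger_gap: 0.272
time_s: 14.2
position: [642.4, 6.7, 199.3]
eef_rot: [-3.095, -0.539, 0.002]
ft_force: [0.3, -0.7, -0.8]
finger_gap: 0.273
t 14.2 p [642.4   6.7 199.3] r [-3.095e+00 -5.390e-01  2.000e-03] F [ 0.3 -0.7 -0.8] gap 0.273 q [-0.17  0.62  1.18 -0.    1.34 -0.52]
[-29.3 -28.1  29.5]
[ 28.1 -28.2  29.5]
[-10.4 -11.2   1.6]
[  9.9 -11.2   1.6]
[-0.4 11.1  1.6]
```

View pics/w11.png

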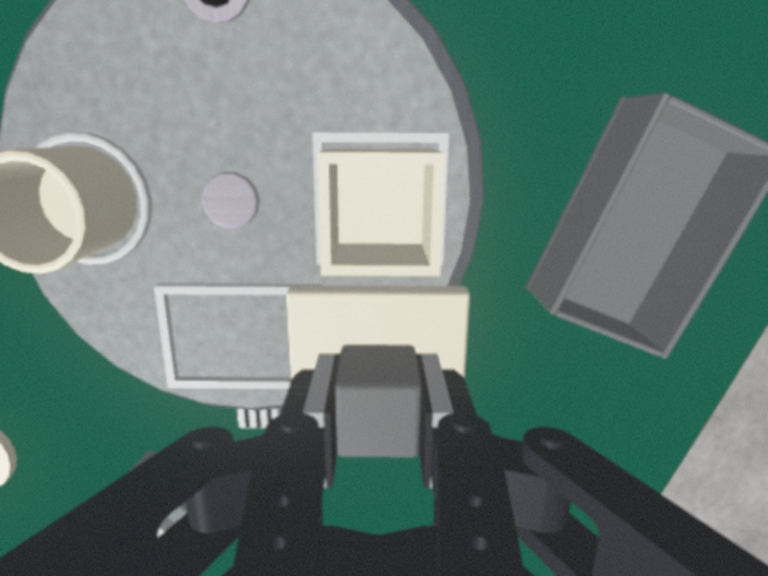

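```bash
python3 - <<'E'
from h import *
sv('w11','a5',(195,80,315,200),5)
c=np.array([px2w('w11',u/1.5,v/1.5,85)[:2] for u,v in [(319.5,152),(447,152),(441,275),(321,275)]]); print('sq',np.round(c.mean(0),1))
for i in range(4):
    d=c[(i+1)%4]-c[i]; print('  ',round(np.linalg.norm(d),1), round(np.degrees(np.arctan2(d[1],d[0]))%90,2))
d=json.load(open('pics/w11.json'));print(np.degrees(2*np.arctan2(d['r'][1],d['r'][0])))
E
```

```text
sq [630.6  43.8]
   57.9 19.82
   58.1 19.21
   58.5 19.83
   58.2 18.6
-340.2446139877146
```

View pics/a5.png

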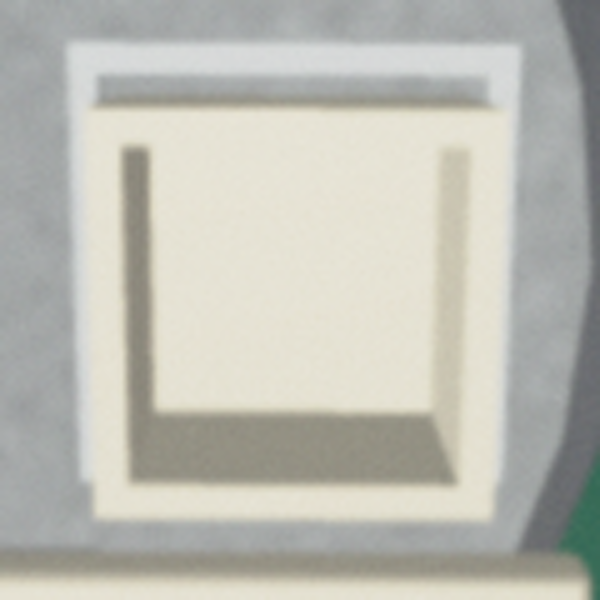

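```bash
python3 -m crank '[[[-0.004,0.013,0],[0,0,-0.3],-1],[[-0.0115,0.0376,0],[0,0,-0.3],-1],[[-0.0115,0.0376,-0.02],[0,0,-0.3],-1],[[-0.0115,0.0376,-0.045],[0,0,-0.3],-1],[[-0.0115,0.0376,-0.058],[0,0,-0.3],-1],[[-0.0115,0.0376,-0.061],[0,0,-0.3],-1],[[-0.0115,0.0376,-0.061],[0,0,-0.3],-1],[[-0.0115,0.0376,-0.061],[0,0,-0.3],-1]]'
python3 - <<'E'
from h import *
st(); cap('wrist','w12',None,1.5)
E
```

```text
time_s: 14.92
position: [631.4, 43.8, 140.3]
eef_rot: [3.096, 0.528, 0.002]
ft_force: [-0.3, 0.1, -0.6]
finger_gap: 0.273
t 14.92 p [631.4  43.8 140.3] r [3.096e+00 5.280e-01 2.000e-03] F [-0.3  0.1 -0.6] gap 0.273 q [-0.12  0.65  1.29  0.    1.2  -0.45]
```

View pics/w12.png

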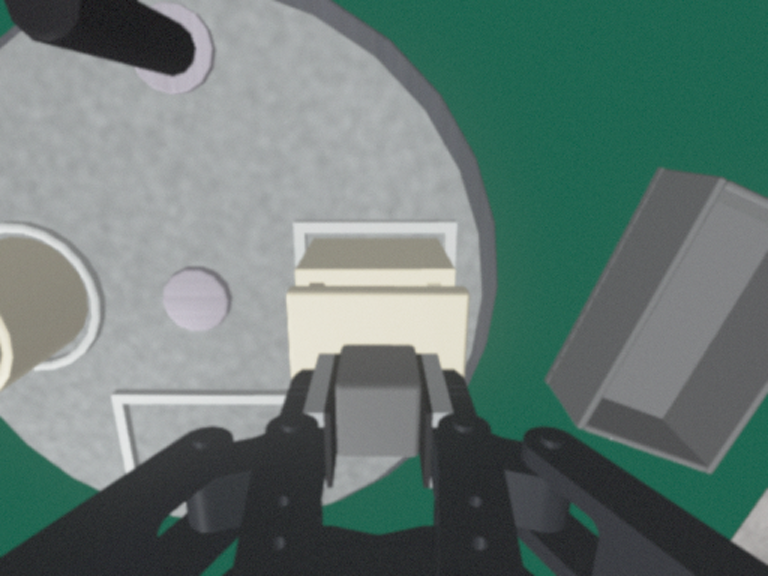

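```bash
python3 - <<'E'
from h import *
d=json.load(open('pics/w12.json'))
M=R.from_rotvec(d['r']).as_matrix(); p=np.array(d['p'])
for (u,v,z) in [(286,294,110.7),(469,294,110.7),(294,268,85),(456,268,85)]:
    w=px2w('w12',u/1.5,v/1.5,z); print(np.round(M.T@(w-p),1))
E
```

```text
[-29.3 -28.1  29.5]
[ 28.1 -28.1  29.6]
[-30.8 -29.5  55.2]
[ 27.9 -29.5  55.3]
```

```bash
python3 -m crank '[[[-0.0012,0.001,-0.003],[0,0,0],-1],[[-0.0012,0.001,-0.007],[0,0,0],-1],[[-0.0012,0.001,-0.01],[0,0,0],-1],[[-0.0012,0.001,-0.013],[0,0,0],-1],[[-0.0012,0.001,-0.015],[0,0,0],-1],[[-0.0012,0.001,-0.0165],[0,0,0],-1],[[-0.0012,0.001,-0.018],[0,0,0],-1],[[-0.0012,0.001,-0.018],[0,0,0],-1]]'
python3 - <<'E'
from h import *
st()
E
```

```text
time_s: 15.63
position: [630.1, 45.0, 122.5]
eef_rot: [3.096, 0.529, 0.001]
ft_force: [-5.6, 0.4, 9.5]
finger_gap: 0.273
t 15.63 p [630.1  45.  122.5] r [3.096e+00 5.290e-01 1.000e-03] F [-5.6  0.4  9.5] gap 0.273 q [-0.11  0.67  1.31 -0.    1.16 -0.45]
```

```bash
python3 -m crank '[[[0,0,0],[0,0,0],1],[[0,0,0],[0,0,0],1],[[0,0,0],[0,0,0],1],[[0,0,0],[0,0,0],1],[[0,0,0],[0,0,0],1],[[0,0,0.02],[0,0,0],1],[[0,0,0.05],[0,0,0],1],[[0,0,0.085],[0,0,0],1],[[0,0,0.115],[0,0,0],1],[[0,0,0.125],[0,0,0],1],[[0,0,0.125],[0,0,0],1]]'
python3 - <<'E'
from h import *
st(); cap('wrist','w13',None,1.5)
E
```

```text
time_s: 16.55
position: [630.7, 45.0, 248.9]
eef_rot: [3.095, 0.529, 0.008]
ft_force: [0.0, 0.2, -0.1]
finger_gap: 1.001
t 16.55 p [630.7  45.  248.9] r [3.095 0.529 0.008] F [ 0.   0.2 -0.1] gap 1.001 q [-0.11  0.56  1.15  0.    1.42 -0.45]
```

View pics/w13.png

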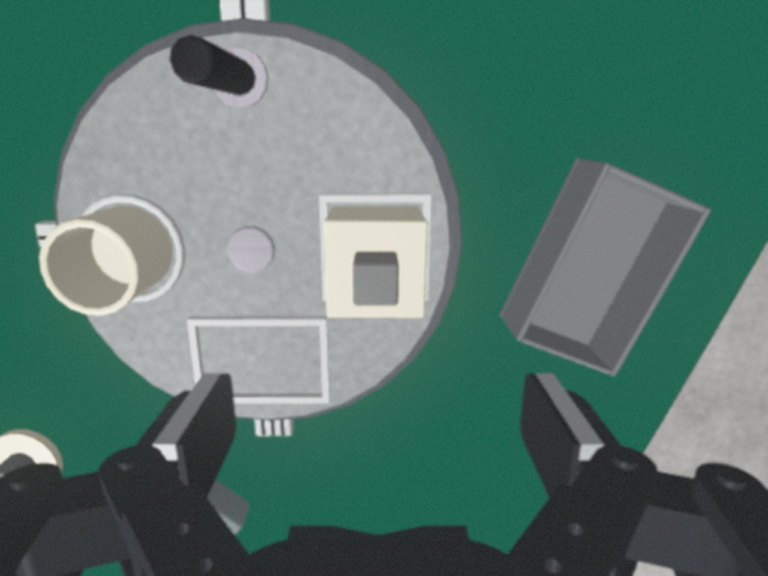

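```bash
python3 -m crank '[[[-0.02,-0.025,0],[0,0,0],1],[[-0.044,-0.056,0],[0,0,0],1],[[-0.068,-0.087,0],[0,0,0],1],[[-0.092,-0.118,-0.01],[0,0,0],1],[[-0.117,-0.149,-0.02],[0,0,0],1],[[-0.141,-0.18,-0.03],[0,0,0],1],[[-0.165,-0.21,-0.04],[0,0,0],1],[[-0.19,-0.242,-0.05],[0,0,0],1],[[-0.21,-0.267,-0.06],[0,0,0],1],[[-0.2217,-0.282,-0.065],[0,0,0],1],[[-0.2217,-0.282,-0.065],[0,0,0],1],[[-0.2217,-0.282,-0.065],[0,0,0],1]]'
python3 - <<'E'
from h import *
st(); cap('wrist','w14',None,1.5); sv('w13','a6',(195,120,315,240),5); cap('side','s1',(190,150,360,270),4)
E
```

```text
time_s: 17.6
position: [407.3, -236.8, 179.5]
eef_rot: [-3.094, -0.526, 0.003]
ft_force: [0.4, 0.3, -0.4]
finger_gap: 1.002
t 17.6 p [ 407.3 -236.8  179.5] r [-3.094e+00 -5.260e-01  3.000e-03] F [ 0.4  0.3 -0.4] gap 1.002 q [-0.78  0.28  1.76  0.    1.11 -1.11]
```

View pics/w14.png

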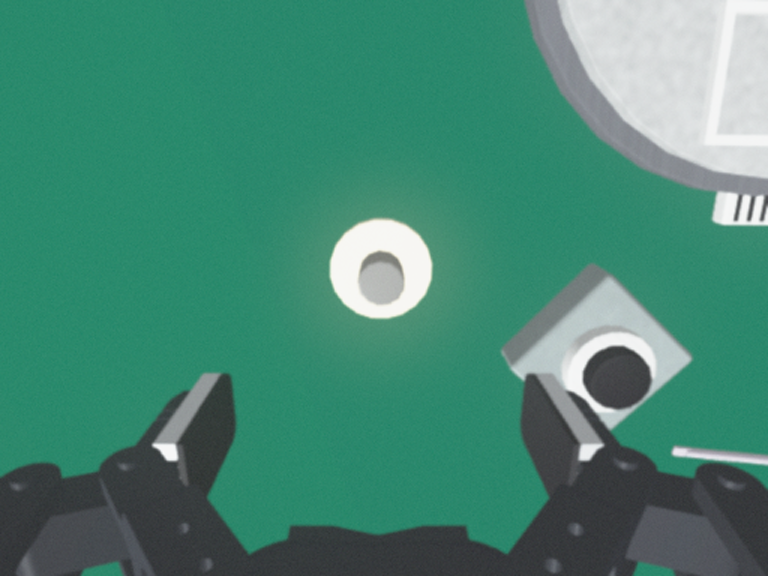

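View pics/a6.png

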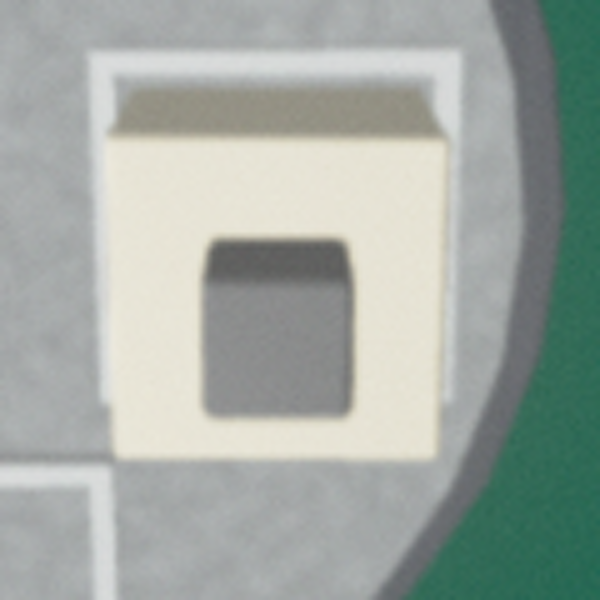

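View pics/s1.png

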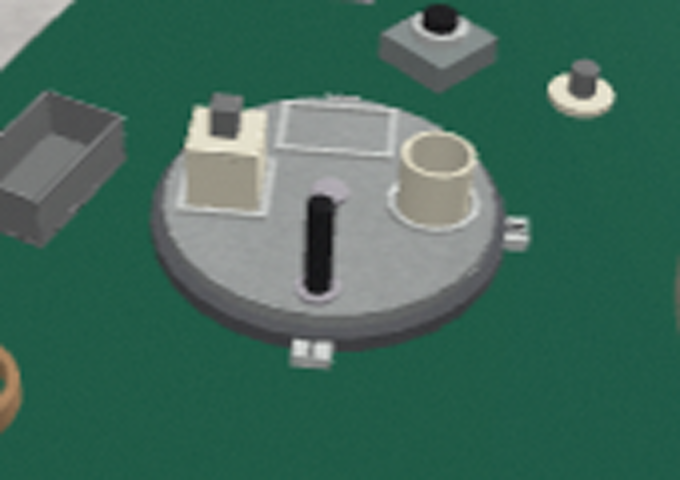

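```bash
python3 - <<'E'
from h import *
print(px2w('w14',381.5/1.5,268.5/1.5,16),px2w('w14',381.5/1.5,282/1.5,44)); print('btn',px2w('w14',618/1.5,377/1.5,38))
E
```

```text
[ 408.75445867 -236.27887301   16.        ] [ 408.54895889 -236.18885768   44.        ]
btn [ 559.57074586 -246.76158526   38.        ]
```

```bash
python3 -m crank '[[[0.0012,0.0006,-0.03],[0,0,0],1],[[0.0012,0.0006,-0.065],[0,0,0],1],[[0.0012,0.0006,-0.1],[0,0,0],1],[[0.0012,0.0006,-0.125],[0,0,0],1],[[0.0012,0.0006,-0.134],[0,0,0],1],[[0.0012,0.0006,-0.134],[0,0,0],1],[[0.0012,0.0006,-0.134],[0,0,0],-1],[[0.0012,0.0006,-0.134],[0,0,0],-1],[[0.0012,0.0006,-0.134],[0,0,0],-1],[[0.0012,0.0006,-0.134],[0,0,0],-1],[[0.0012,0.0006,-0.134],[0,0,0],-1],[[0.0012,0.0006,-0.134],[0,0,0],-1]]'
python3 -m crank '[[[0,0,0],[0,0,0],-1],[[0,0,0],[0,0,0],-1]]'
python3 - <<'E'
from h import *
st(); cap('wrist','w15',None,1.5)
E
```

```text
time_s: 18.7
position: [409.8, -236.6, 48.0]
eef_rot: [3.096, 0.529, 0.001]
ft_force: [-1.8, 0.8, 7.1]
finger_gap: 0.283
time_s: 18.87
position: [409.8, -236.6, 48.0]
eef_rot: [3.096, 0.529, 0.001]
ft_force: [-1.7, 0.7, 6.5]
finger_gap: 0.284
t 18.87 p [ 409.8 -236.6   48. ] r [3.096e+00 5.290e-01 1.000e-03] F [-1.7  0.7  6.5] gap 0.284 q [-0.77  0.49  1.87  0.    0.78 -1.11]
```

View pics/w15.png

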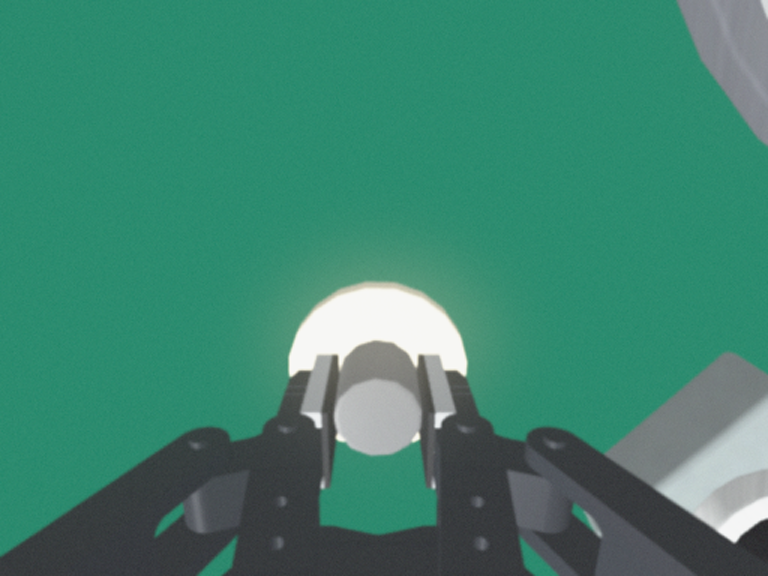

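```bash
python3 - <<'E'
from h import *
d=json.load(open('pics/w15.json'))
M=R.from_rotvec(d['r']).as_matrix(); p=np.array(d['p'])
for (u,v,z) in [(288,365,16),(467,365,16),(378,289,16),(334,415,44),(421,415,44),(378,455,44),(378,371,44)]:
    w=px2w('w15',u/1.5,v/1.5,z); print(np.round(M.T@(w-p),1))
E
```

```text
[-30.5  -2.3  32. ]
[29.4 -2.3 32. ]
[ -0.4 -29.   32. ]
[-12.8  -0.7   4. ]
[11.7 -0.7  4. ]
[-0.4 12.6  4. ]
[ -0.4 -14.5   4. ]
```

```bash
python3 -m crank '[[[0,0,0.03],[0,0,0],-1],[[0,0,0.07],[0,0,0],-1],[[0,0,0.11],[0,0,0],-1],[[0.008,0.02,0.14],[0,0,0],-1],[[0.02,0.05,0.152],[0,0,0],-1],[[0.034,0.085,0.152],[0,0,0],-1],[[0.048,0.12,0.152],[0,0,0],-1],[[0.06,0.155,0.152],[0,0,0],-1],[[0.07,0.178,0.152],[0,0,0],-1],[[0.073,0.186,0.152],[0,0,0],-1],[[0.073,0.186,0.152],[0,0,0],-1],[[0.073,0.186,0.152],[0,0,0],-1]]'
python3 - <<'E'
from h import *
st(); cap('wrist','w16',None,1.5)
E
```

```text
time_s: 19.92
position: [482.2, -50.8, 199.1]
eef_rot: [3.096, 0.53, -0.0]
ft_force: [0.7, -0.5, -0.6]
finger_gap: 0.29
t 19.92 p [482.2 -50.8 199.1] r [ 3.096  0.53  -0.   ] F [ 0.7 -0.5 -0.6] gap 0.29 q [-0.35  0.28  1.7  -0.    1.16 -0.69]
```

View pics/w16.png

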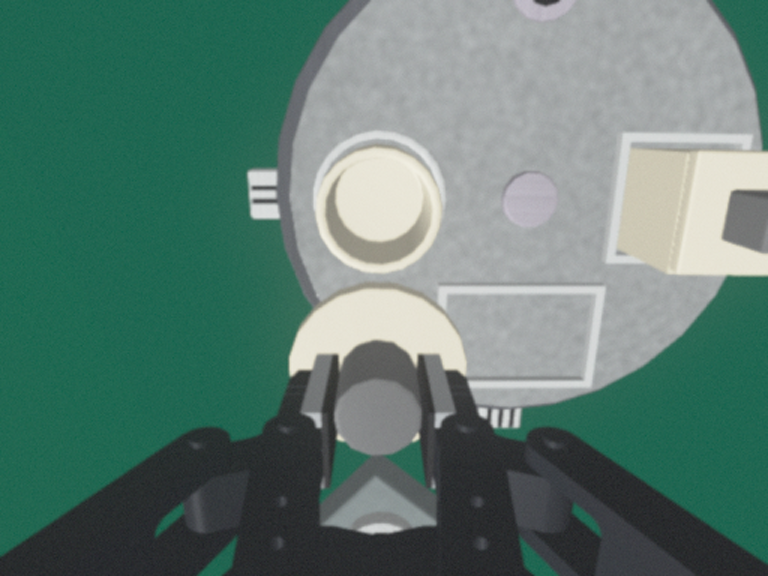

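```bash
python3 - <<'E'
from h import *
e=np.array([px2w('w16',u/1.5,v/1.5,85)[:2] for u,v in [(316,208),(442,208),(379,146),(379,273)]]); print(np.round(e,1),e.mean(0),np.linalg.norm(e[0]-e[1]),np.linalg.norm(e[2]-e[3]))
E
```

```text
[[440.4 -20.6]
 [496.   -0.9]
 [458.8  15.7]
 [478.7 -40.6]] [468.45770995 -11.61028443] 58.98543753265732 59.69592750195032
```

```bash
python3 -m crank '[[[-0.005,0.015,0],[0,0,0],-1],[[-0.0132,0.0393,0],[0,0,0],-1],[[-0.0132,0.0393,-0.02],[0,0,0],-1],[[-0.0132,0.0393,-0.042],[0,0,0],-1],[[-0.0132,0.0393,-0.054],[0,0,0],-1],[[-0.0132,0.0393,-0.057],[0,0,0],-1],[[-0.0132,0.0393,-0.057],[0,0,0],-1],[[-0.0132,0.0393,-0.057],[0,0,0],-1]]'
python3 - <<'E'
from h import *
st(); cap('wrist','w17',None,1.5)
E
```

```text
time_s: 20.63
position: [469.6, -11.9, 142.8]
eef_rot: [3.096, 0.527, 0.001]
ft_force: [0.5, 0.3, -1.2]
finger_gap: 0.289
t 20.63 p [469.6 -11.9 142.8] r [3.096e+00 5.270e-01 1.000e-03] F [ 0.5  0.3 -1.2] gap 0.289 q [-0.28  0.32  1.81 -0.    1.01 -0.61]
```

View pics/w17.png

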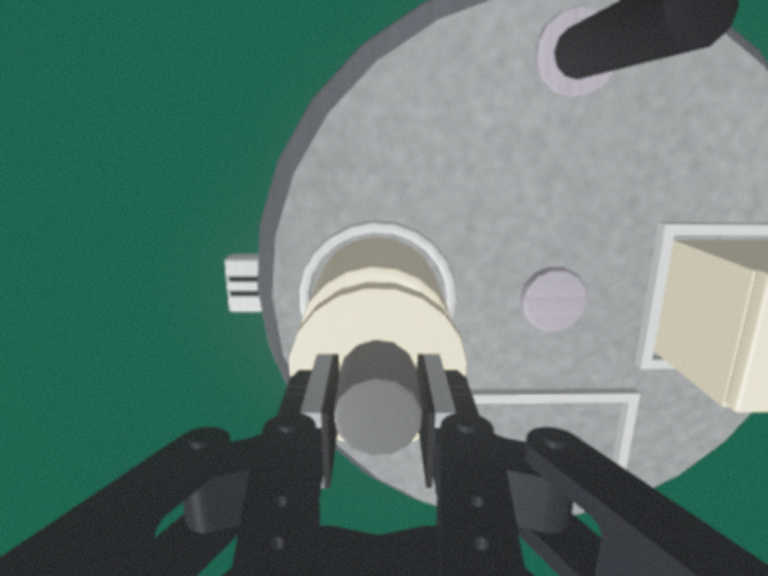

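```bash
python3 - <<'E'
from h import *
sv('w17','a7',(180,140,340,260),5)
d=json.load(open('pics/w17.json'))
M=R.from_rotvec(d['r']).as_matrix(); p=np.array(d['p'])
for (u,v,z) in [(378,289,142.8-32),(378,268,85),(378,237,30)]:
    w=px2w('w17',u/1.5,v/1.5,z); print(np.round(M.T@(w-p),1))
# predicted outline of cover (c tool y) and housing
E
```

```text
[ -0.4 -29.   32. ]
[ -0.4 -28.8  57.8]
[ -0.4 -28.9 112.8]
```

View pics/a7.png

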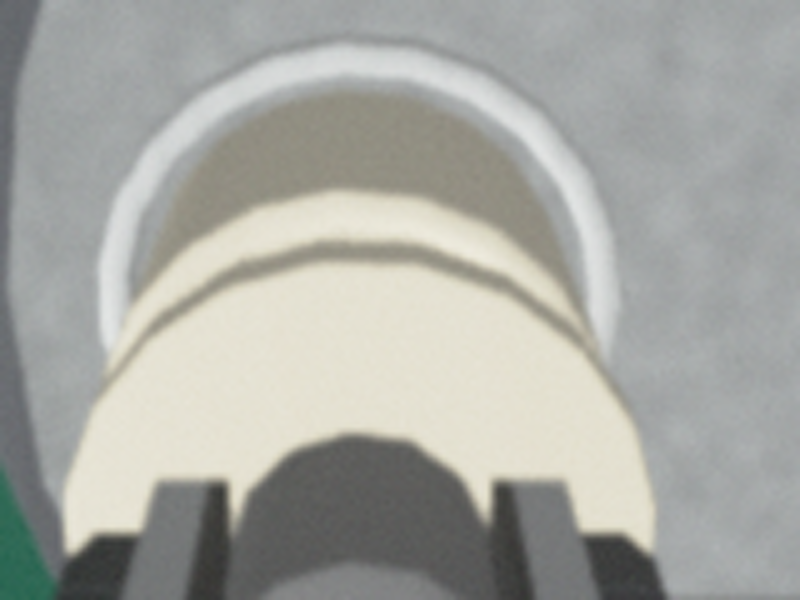

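```bash
python3 -m crank '[[[-0.0005,0,-0.003],[0,0,0],-1],[[-0.0005,0,-0.007],[0,0,0],-1],[[-0.0005,0,-0.01],[0,0,0],-1],[[-0.0005,0,-0.013],[0,0,0],-1],[[-0.0005,0,-0.015],[0,0,0],-1],[[-0.0005,0,-0.0165],[0,0,0],-1],[[-0.0005,0,-0.018],[0,0,0],-1],[[-0.0005,0,-0.018],[0,0,0],-1]]'
python3 - <<'E'
from h import *
st()
E
```

```text
time_s: 21.35
position: [468.9, -11.1, 125.0]
eef_rot: [3.096, 0.53, 0.0]
ft_force: [-4.0, 1.3, 10.8]
finger_gap: 0.288
t 21.35 p [468.9 -11.1 125. ] r [3.096 0.53  0.   ] F [-4.   1.3 10.8] gap 0.288 q [-0.27  0.35  1.83 -0.    0.96 -0.61]
```

```bash
python3 -m crank '[[[0,0,0],[0,0,0],1],[[0,0,0],[0,0,0],1],[[0,0,0],[0,0,0],1],[[0,0,0],[0,0,0],1],[[0,0,0],[0,0,0],1],[[0,0,0.03],[0,0,0],1],[[0,0,0.065],[0,0,0],1],[[0,0,0.1],[0,0,0],1],[[0.01,0.03,0.125],[0,0,0],1],[[0.023,0.065,0.135],[0,0,0],1],[[0.036,0.1,0.135],[0,0,0],1],[[0.045,0.13,0.135],[0,0,0],1]]'
python3 -m crank '[[[0,0,0],[0,0,0],1],[[0,0,0],[0,0,0],1]]'
python3 - <<'E'
from h import *
st(); cap('wrist','w18',None,1.5); cap('side','s2',(190,150,360,270),4)
E
```

```text
time_s: 22.35
position: [514.5, 121.0, 259.9]
eef_rot: [3.097, 0.529, 0.003]
ft_force: [0.5, -0.6, 0.1]
finger_gap: 1.002
time_s: 22.52
position: [513.7, 120.0, 258.7]
eef_rot: [3.096, 0.533, -0.001]
ft_force: [-0.6, -1.4, 0.4]
finger_gap: 1.002
t 22.52 p [513.7 120.  258.7] r [ 3.096e+00  5.330e-01 -1.000e-03] F [-0.6 -1.4  0.4] gap 1.002 q [ 0.01  0.32  1.49 -0.    1.34 -0.33]
```

View pics/w18.png

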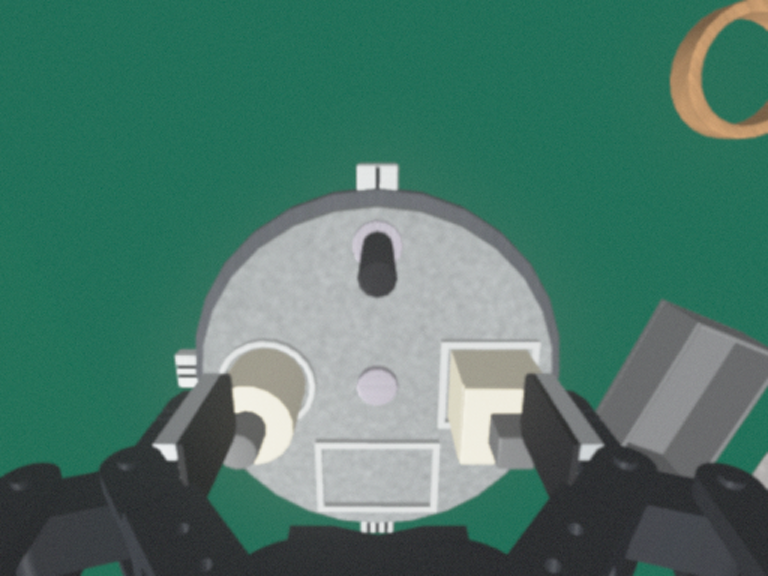

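View pics/s2.png

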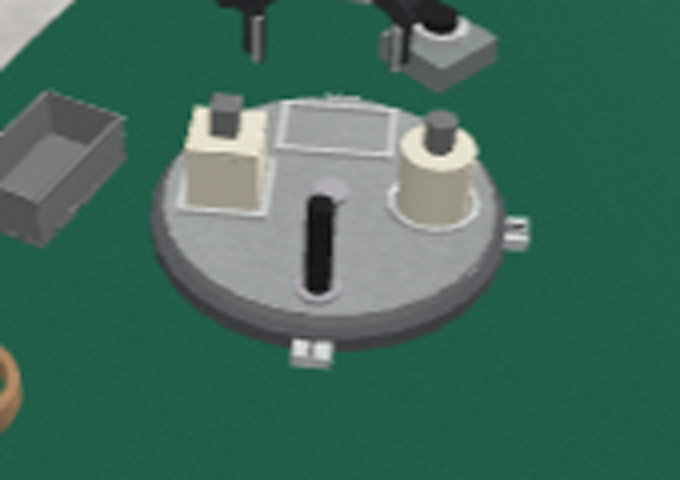

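```bash
python3 - <<'E'
from h import *
print(px2w('w18',377.5/1.5,279/1.5,119), px2w('w18',377/1.5,387/1.5,33))
a=np.array([550.2,15.9]); 
for k in range(0,13):
    t=np.radians(109.5+k*7.5); p0=a+110*np.array([np.cos(np.radians(109.5)),np.sin(np.radians(109.5))]); p=a+110*np.array([np.cos(t),np.sin(t)])
    print(k*7.5,np.round((p-p0)/1000,4), np.round(p,1))
E
```

```text
[512.94797665 119.96318438 119.        ] [550.42411394  13.18385479  33.        ]
0.0 [0. 0.] [513.5 119.6]
7.5 [-0.0132 -0.0057] [500.3 113.9]
15.0 [-0.0256 -0.013 ] [487.9 106.6]
22.5 [-0.0369 -0.0219] [476.6  97.6]
30.0 [-0.0469 -0.0323] [466.6  87.3]
37.5 [-0.0555 -0.0438] [457.9  75.8]
45.0 [-0.0626 -0.0563] [450.9  63.3]
52.5 [-0.0679 -0.0697] [445.6  49.9]
60.0 [-0.0714 -0.0836] [442.   35.9]
67.5 [-0.0731 -0.0979] [440.4  21.7]
75.0 [-0.0729 -0.1123] [440.5   7.3]
82.5 [-0.0709 -0.1266] [442.6  -7. ]
90.0 [-0.067  -0.1404] [446.5 -20.8]
```

```bash
python3 -m crank '[[[0,0,-0.035],[0,0,0],1],[[0,0,-0.07],[0,0,0],1],[[0,0,-0.105],[0,0,0],1],[[0,0,-0.135],[0,0,0],1],[[0,0,-0.155],[0,0,0],1],[[0,0,-0.155],[0,0,0],1],[[0,0,-0.155],[0,0,0],-1],[[0,0,-0.155],[0,0,0],-1],[[0,0,-0.155],[0,0,0],-1],[[0,0,-0.155],[0,0,0],-1],[[0,0,-0.155],[0,0,0],-1],[[0,0,-0.155],[0,0,0],-1]]' 25
python3 -m crank '[[[0,0,0],[0,0,0],-1],[[0,0,0],[0,0,0],-1]]'
python3 - <<'E'
from h import *
st(); cap('wrist','w19')
E
```

```text
time_s: 23.62
position: [513.9, 118.9, 105.0]
eef_rot: [3.096, 0.529, 0.001]
ft_force: [-1.7, -0.7, 6.6]
finger_gap: 0.248
time_s: 23.78
position: [514.0, 118.9, 105.0]
eef_rot: [3.096, 0.529, 0.001]
ft_force: [-1.6, -0.9, 6.5]
finger_gap: 0.249
t 23.78 p [514.  118.9 105. ] r [3.096e+00 5.290e-01 1.000e-03] F [-1.6 -0.9  6.5] gap 0.249 q [ 0.01  0.49  1.67 -0.    0.98 -0.33]
```

View pics/w19.png

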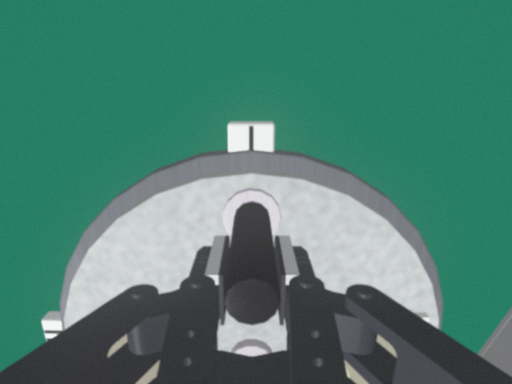

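```bash
cat > arc.py <<'E'
import numpy as np,sys
def arc(start,angs,off=109.5,r=110):
    f=lambda k:r*np.array([np.cos(np.radians(off+k)),np.sin(np.radians(off+k))])/1000
    for a in angs: print(a-start,np.round(f(a)-f(start),4).tolist())
E
python3 - <<'E'
from arc import *
arc(0,[1,3,6,10,14,18,22,26,30,34,38,42]);print();arc(42,[46,50,54,58,62,66,70,74,78,82,85,87.5]);print();arc(87.5,[89,90])
E
```

```text
1 [-0.0018, -0.0007]
3 [-0.0054, -0.0021]
6 [-0.0106, -0.0044]
10 [-0.0174, -0.008]
14 [-0.024, -0.012]
18 [-0.0302, -0.0164]
22 [-0.0362, -0.0213]
26 [-0.0417, -0.0266]
30 [-0.0469, -0.0323]
34 [-0.0517, -0.0383]
38 [-0.0561, -0.0446]
42 [-0.06, -0.0512]

4 [-0.0034, -0.0069]
8 [-0.0064, -0.014]
12 [-0.0088, -0.0212]
16 [-0.0107, -0.0287]
20 [-0.0121, -0.0362]
24 [-0.013, -0.0439]
28 [-0.0133, -0.0515]
32 [-0.0131, -0.0592]
36 [-0.0124, -0.0668]
40 [-0.0111, -0.0744]
43 [-0.0098, -0.08]
45.5 [-0.0085, -0.0846]

1.5 [0.0009, -0.0027]
2.5 [0.0015, -0.0046]
```

```bash
python3 -m crank '[[[-0.0018,-0.0007,0],[0,0,1],-1],[[-0.0054,-0.0021,0],[0,0,3],-1],[[-0.0106,-0.0044,0],[0,0,6],-1],[[-0.0174,-0.008,0],[0,0,10],-1],[[-0.024,-0.012,0],[0,0,14],-1],[[-0.0302,-0.0164,0],[0,0,18],-1],[[-0.0362,-0.0213,0],[0,0,22],-1],[[-0.0417,-0.0266,0],[0,0,26],-1],[[-0.0469,-0.0323,0],[0,0,30],-1],[[-0.0517,-0.0383,0],[0,0,34],-1],[[-0.0561,-0.0446,0],[0,0,38],-1],[[-0.06,-0.0512,0],[0,0,42],-1]]'
python3 - <<'E'
from h import *
st(); cap('wrist','w20')
E
```

```text
time_s: 24.83
position: [453.8, 67.9, 105.0]
eef_rot: [2.698, 1.609, 0.002]
ft_force: [-0.8, 2.5, 7.1]
finger_gap: 0.251
t 24.83 p [453.8  67.9 105. ] r [2.698e+00 1.609e+00 2.000e-03] F [-0.8  2.5  7.1] gap 0.251 q [-0.11  0.36  1.88  0.    0.9  -1.18]
```

View pics/w20.png

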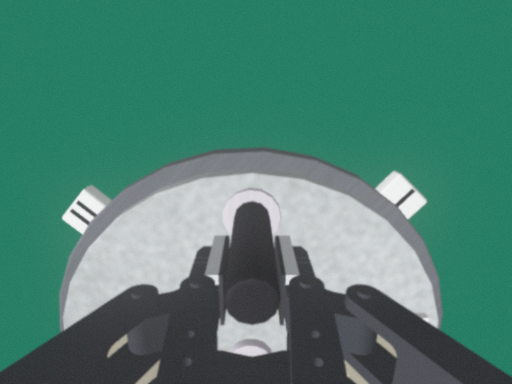

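```bash
python3 -m crank '[[[-0.0034,-0.0069,0],[0,0,4],-1],[[-0.0064,-0.014,0],[0,0,8],-1],[[-0.0088,-0.0212,0],[0,0,12],-1],[[-0.0107,-0.0287,0],[0,0,16],-1],[[-0.0121,-0.0362,0],[0,0,20],-1],[[-0.013,-0.0439,0],[0,0,24],-1],[[-0.0133,-0.0515,0],[0,0,28],-1],[[-0.0131,-0.0592,0],[0,0,32],-1],[[-0.0124,-0.0668,0],[0,0,36],-1],[[-0.0111,-0.0744,0],[0,0,40],-1],[[-0.0098,-0.08,0],[0,0,43],-1],[[-0.0085,-0.0846,0],[0,0,45.5],-1]]'
python3 -m crank '[[[0.0009,-0.0027,0],[0,0,1.5],-1],[[0.0015,-0.0046,0],[0,0,2.5],-1],[[0.0015,-0.0046,0],[0,0,2.5],-1],[[0.0015,-0.0046,0],[0,0,2.5],-1]]'
python3 - <<'E'
from h import *
st(); cap('wrist','w21')
E
```

```text
time_s: 25.88
position: [444.9, -17.0, 105.0]
eef_rot: [-1.866, -2.527, 0.0]
ft_force: [-6.7, 1.4, 12.3]
finger_gap: 0.251
time_s: 26.22
position: [446.5, -21.8, 105.0]
eef_rot: [1.813, 2.565, -0.002]
ft_force: [-6.1, -1.7, 12.7]
finger_gap: 0.251
t 26.22 p [446.5 -21.8 105. ] r [ 1.813e+00  2.565e+00 -2.000e-03] F [-6.1 -1.7 12.7] gap 0.251 q [-0.31  0.34  1.91 -0.    0.89 -2.22]
```

View pics/w21.png

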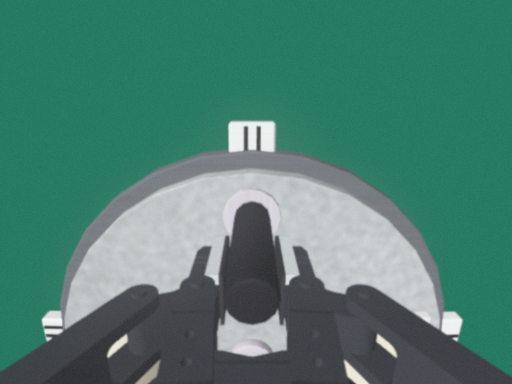

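```bash
python3 -m crank '[[[0,0,0],[0,0,0],1],[[0,0,0],[0,0,0],1],[[0,0,0],[0,0,0],1],[[0,0,0],[0,0,0],1],[[0,0,0],[0,0,0],1],[[0,0,0.03],[0,0,0],1],[[0,0,0.065],[0,0,0],1],[[0,0,0.1],[0,0,0],1],[[0.01,-0.02,0.12],[0,0,-6],1],[[0.026,-0.052,0.12],[0,0,-12],1],[[0.042,-0.084,0.12],[0,0,-18],1],[[0.058,-0.116,0.12],[0,0,-24],1]]'
python3 -m crank '[[[0.016,-0.032,0],[0,0,-6],1],[[0.032,-0.064,0],[0,0,-12],1],[[0.046,-0.092,0],[0,0,-18],0],[[0.054,-0.108,0],[0,0,-24],-1],[[0.054,-0.108,0],[0,0,-30],-1],[[0.054,-0.108,0],[0,0,-36],-1],[[0.054,-0.108,0],[0,0,-36],-1],[[0.054,-0.108,0],[0,0,-36],-1],[[0.054,-0.108,0],[0,0,-36],-1],[[0.054,-0.108,0],[0,0,-36],-1]]'
python3 - <<'E'
from h import *
st(); cap('wrist','w22',None,1.5); cap('top','t2',(200,130,420,280),3.6)
E
```

```text
time_s: 27.27
position: [505.3, -138.8, 224.5]
eef_rot: [2.313, 2.125, 0.001]
ft_force: [0.9, 0.6, -0.0]
finger_gap: 1.002
time_s: 28.1
position: [558.7, -245.2, 224.2]
eef_rot: [2.853, 1.316, 0.0]
ft_force: [0.0, 0.1, 0.3]
finger_gap: 0.0
t 28.1 p [ 558.7 -245.2  224.2] r [2.853 1.316 0.   ] F [0.  0.1 0.3] gap 0.0 q [-0.61  0.53  1.27 -0.    1.35 -1.47]
```

View pics/w22.png

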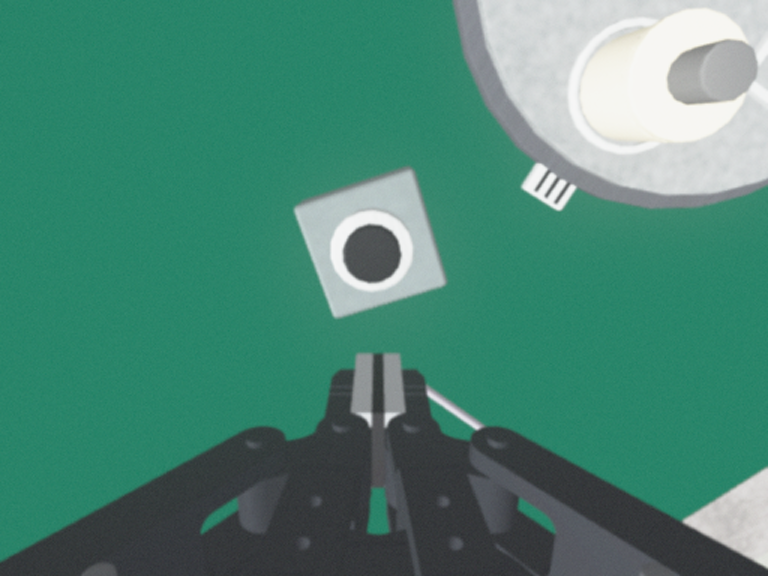

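View pics/t2.png

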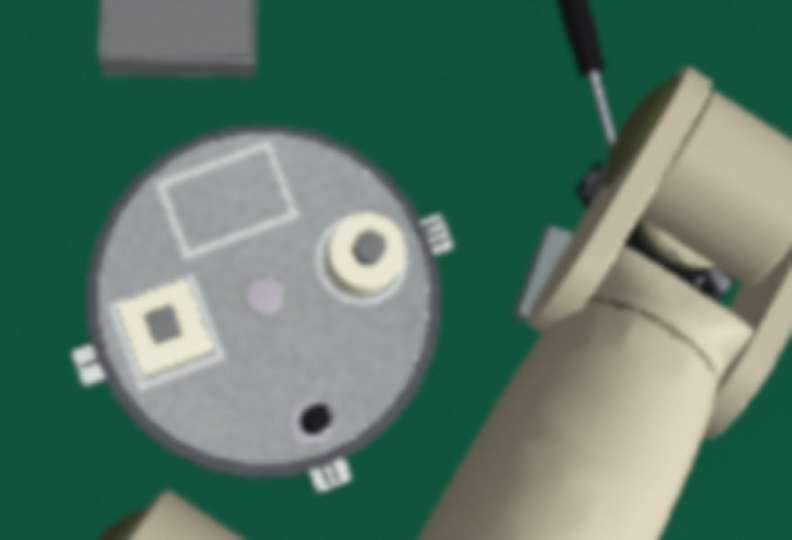

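```bash
python3 - <<'E'
from h import *
for z in (36,45): print('btn',px2w('w22',372.5/1.5,253/1.5,z))
print('box',px2w('w22',370/1.5,243/1.5,30)); print('sd',px2w('w22',430/1.5,392/1.5,5))
c=np.array([px2w('w22',u/1.5,v/1.5,30)[:2] for u,v in [(412,170),(445,283),(337,316),(297,210)]]);print(c.mean(0))
e=[px2w('w22',u/1.5,253/1.5,42)[:2] for u in (343,402)]; print(np.linalg.norm(e[0]-e[1]))
E
```

```text
btn [ 554.38323011 -245.6296473    36.        ]
btn [ 552.78583464 -244.14304892   45.        ]
box [ 549.39718485 -243.55066938   30.        ]
sd [ 671.23809678 -288.26702984    5.        ]
[ 552.38268744 -243.80084138]
36.66270750562755
```

```bash
python3 -m crank '[[[-0.003,0.0006,-0.035],[0,0,0],-1],[[-0.006,0.0012,-0.075],[0,0,0],-1],[[-0.006,0.0012,-0.11],[0,0,0],-1],[[-0.006,0.0012,-0.135],[0,0,0],-1],[[-0.006,0.0012,-0.146],[0,0,0],-1],[[-0.006,0.0012,-0.148],[0,0,0],-1],[[-0.006,0.0012,-0.148],[0,0,0],-1]]'
python3 - <<'E'
from h import *
st(); cap('wrist','w23',None,1.5)
E
```

```text
time_s: 28.78
position: [553.0, -244.3, 77.0]
eef_rot: [2.854, 1.313, 0.0]
ft_force: [-1.8, 1.4, 2.9]
finger_gap: 0.0
t 28.78 p [ 553.  -244.3   77. ] r [2.854 1.313 0.   ] F [-1.8  1.4  2.9] gap 0.0 q [-0.61  0.67  1.44 -0.    1.03 -1.47]
```

View pics/w23.png

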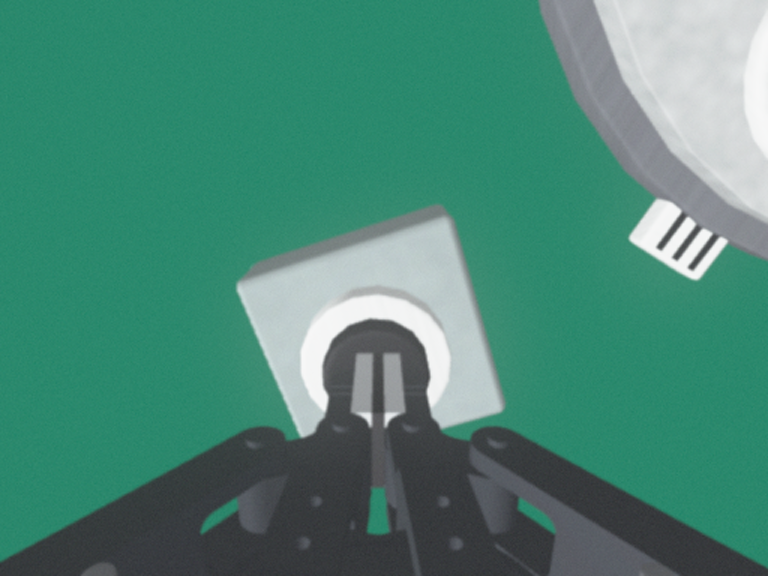

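```bash
for k in 1 2; do python3 -m crank '[[[0,0,-0.0015],[0,0,0],-1],[[0,0,-0.003],[0,0,0],-1],[[0,0,-0.003],[0,0,0],-1]]'; done
```

```text
time_s: 29.08
position: [553.6, -244.8, 74.3]
eef_rot: [2.851, 1.311, 0.003]
ft_force: [1.3, -0.5, 4.2]
finger_gap: -0.003
time_s: 29.33
position: [553.6, -244.8, 71.1]
eef_rot: [2.852, 1.312, 0.003]
ft_force: [3.0, -1.0, 5.9]
finger_gap: -0.0
```

```bash
python3 -m crank '[[[0,0,-0.001],[0,0,0],-1],[[0,0,-0.002],[0,0,0],-1],[[0,0,-0.002],[0,0,0],-1]]'
```

```text
time_s: 29.58
position: [553.7, -244.8, 70.8]
eef_rot: [2.851, 1.312, 0.003]
ft_force: [-3.2, 2.2, 21.6]
finger_gap: -0.002
```

```bash
python3 -m crank '[[[0,0,0],[0,0,0],-1],[[0,0,0.01],[0,0,0],-1],[[0,0,0.02],[0,0,0],-1],[[0,0,0.055],[0,0,0],-1],[[0,0,0.09],[0,0,-6],0],[[0,0,0.125],[0,0,-12],1],[[-0.005,0.01,0.155],[0,0,-18],1],[[-0.02,0.04,0.17],[0,0,-24],1],[[-0.035,0.073,0.17],[0,0,-30],1],[[-0.05,0.105,0.17],[0,0,-36],1],[[-0.065,0.137,0.17],[0,0,-42],1],[[-0.08,0.168,0.17],[0,0,-48],1]]'
python3 -m crank '[[[-0.015,0.03,0],[0,0,-6],1],[[-0.022,0.048,0],[0,0,-12],1],[[-0.027,0.0556,0],[0,0,-18],1],[[-0.027,0.0556,0],[0,0,-24],1],[[-0.027,0.0556,0],[0,0,-30],1],[[-0.027,0.0556,0],[0,0,-36],1],[[-0.027,0.0556,0],[0,0,-42],1],[[-0.027,0.0556,0],[0,0,-48],1],[[-0.027,0.0556,0],[0,0,-54],1],[[-0.027,0.0556,0],[0,0,-60],1],[[-0.027,0.0556,0],[0,0,-66],1],[[-0.027,0.0556,0],[0,0,-71.9],1]]'
python3 -m crank '[[[0,0,0],[0,0,0],1],[[0,0,0],[0,0,0],1]]'
python3 - <<'E'
from h import *
st(); cap('wrist','w24',None,1.5)
E
```

```text
time_s: 30.58
position: [471.4, -74.7, 237.9]
eef_rot: [-3.141, -0.03, 0.002]
ft_force: [0.7, 0.4, 0.6]
finger_gap: 1.002
time_s: 31.58
position: [445.4, -20.6, 237.9]
eef_rot: [2.56, -1.82, -0.002]
ft_force: [0.5, -0.2, -0.3]
finger_gap: 1.0
time_s: 31.75
position: [445.5, -20.6, 238.0]
eef_rot: [2.568, -1.809, -0.001]
ft_force: [0.1, -0.2, 0.4]
finger_gap: 1.004
t 31.75 p [445.5 -20.6 238. ] r [ 2.568e+00 -1.809e+00 -1.000e-03] F [ 0.1 -0.2  0.4] gap 1.004 q [-0.31  0.16  1.75 -0.    1.24  0.92]
```

View pics/w24.png

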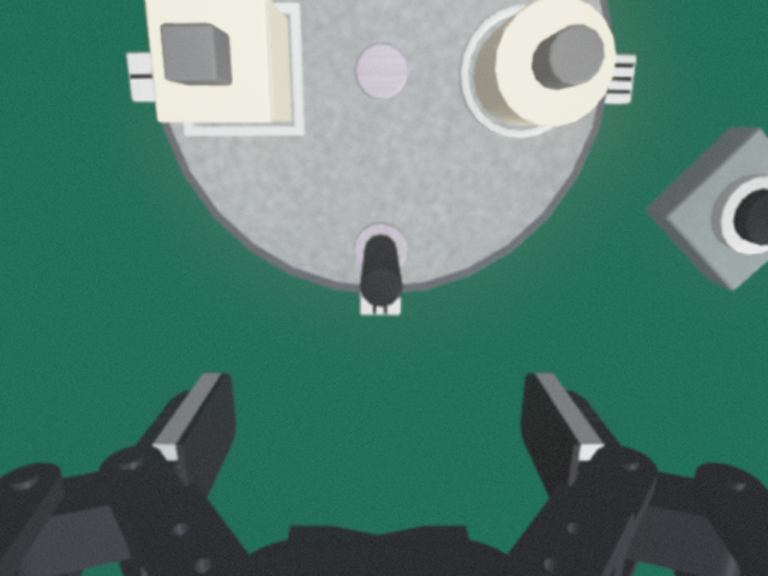

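```bash
python3 - <<'E'
from h import *
print(px2w('w24',381/1.5,288/1.5,119))
from arc import *
arc(90,[91,93,96,100,104,108,112,116,120,124,128,132]);print();arc(132,[136,140,144,148,152,156,160,164,168,172,175,177.5]);print();arc(177.5,[179,180])
E
```

```text
[445.50353232 -21.30321747 119.        ]
1 [0.0007, -0.0018]
3 [0.0021, -0.0054]
6 [0.0044, -0.0106]
10 [0.008, -0.0174]
14 [0.012, -0.024]
18 [0.0164, -0.0302]
22 [0.0213, -0.0362]
26 [0.0266, -0.0417]
30 [0.0323, -0.0469]
34 [0.0383, -0.0517]
38 [0.0446, -0.0561]
42 [0.0512, -0.06]

4 [0.0069, -0.0034]
8 [0.014, -0.0064]
12 [0.0212, -0.0088]
16 [0.0287, -0.0107]
20 [0.0362, -0.0121]
24 [0.0439, -0.013]
28 [0.0515, -0.0133]
32 [0.0592, -0.0131]
36 [0.0668, -0.0124]
40 [0.0744, -0.0111]
43 [0.08, -0.0098]
45.5 [0.0846, -0.0085]

1.5 [0.0027, 0.0009]
2.5 [0.0046, 0.0015]
```

Post confirmed at (445.5,-21.3), standing at the 2-bar tab. I'll descend and grip it, shifting z by −0.133.

```bash
python3 -m crank '[[[0.0005,-0.0005,-0.035],[0,0,0],1],[[0.0005,-0.0005,-0.07],[0,0,0],1],[[0.0005,-0.0005,-0.1],[0,0,0],1],[[0.0005,-0.0005,-0.125],[0,0,0],1],[[0.0005,-0.0005,-0.134],[0,0,0],1],[[0.0005,-0.0005,-0.134],[0,0,0],1],[[0.0005,-0.0005,-0.134],[0,0,0],-1],[[0.0005,-0.0005,-0.134],[0,0,0],-1],[[0.0005,-0.0005,-0.134],[0,0,0],-1],[[0.0005,-0.0005,-0.134],[0,0,0],-1],[[0.0005,-0.0005,-0.134],[0,0,0],-1],[[0.0005,-0.0005,-0.134],[0,0,0],-1]]' 25
python3 -m crank '[[[0,0,0],[0,0,0],-1],[[0,0,0],[0,0,0],-1]]'
python3 -m crank '[[[0.0007,-0.0018,0],[0,0,1],-1],[[0.0021,-0.0054,0],[0,0,3],-1],[[0.0044,-0.0106,0],[0,0,6],-1],[[0.008,-0.0174,0],[0,0,10],-1],[[0.012,-0.024,0],[0,0,14],-1],[[0.0164,-0.0302,0],[0,0,18],-1],[[0.0213,-0.0362,0],[0,0,22],-1],[[0.0266,-0.0417,0],[0,0,26],-1],[[0.0323,-0.0469,0],[0,0,30],-1],[[0.0383,-0.0517,0],[0,0,34],-1],[[0.0446,-0.0561,0],[0,0,38],-1],[[0.0512,-0.06,0],[0,0,42],-1]]'
python3 - <<'E'
from h import *
st(); cap('wrist','w25')
E
```

```text
time_s: 32.8
position: [446.6, -21.4, 104.8]
eef_rot: [-2.566, 1.813, -0.002]
ft_force: [-0.5, -2.0, 5.7]
finger_gap: 0.248
time_s: 32.97
position: [446.6, -21.4, 104.8]
eef_rot: [-2.566, 1.813, -0.002]
ft_force: [-1.5, -2.0, 6.8]
finger_gap: 0.249
time_s: 33.97
position: [497.7, -81.5, 104.8]
eef_rot: [3.046, -0.768, 0.0]
ft_force: [-2.0, 0.7, 6.8]
finger_gap: 0.248
t 33.97 p [497.7 -81.5 104.8] r [ 3.046 -0.768  0.   ] F [-2.   0.7  6.8] gap 0.248 q [-0.39  0.45  1.74 -0.    0.95  0.1 ]
```

View pics/w25.png

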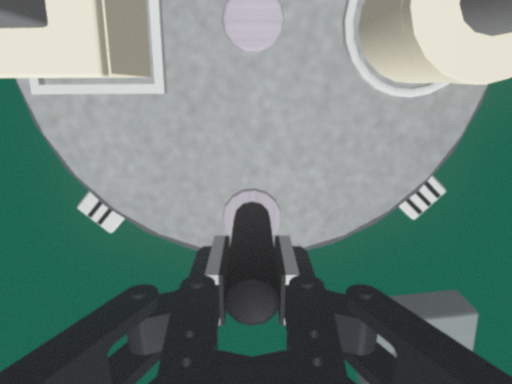

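```bash
python3 -m crank '[[[0.0069,-0.0034,0],[0,0,4],-1],[[0.014,-0.0064,0],[0,0,8],-1],[[0.0212,-0.0088,0],[0,0,12],-1],[[0.0287,-0.0107,0],[0,0,16],-1],[[0.0362,-0.0121,0],[0,0,20],-1],[[0.0439,-0.013,0],[0,0,24],-1],[[0.0515,-0.0133,0],[0,0,28],-1],[[0.0592,-0.0131,0],[0,0,32],-1],[[0.0668,-0.0124,0],[0,0,36],-1],[[0.0744,-0.0111,0],[0,0,40],-1],[[0.08,-0.0098,0],[0,0,43],-1],[[0.0846,-0.0085,0],[0,0,45.5],-1]]'
python3 -m crank '[[[0.0027,0.0009,0],[0,0,1.5],-1],[[0.0046,0.0015,0],[0,0,2.5],-1],[[0.0046,0.0015,0],[0,0,2.5],-1],[[0.0046,0.0015,0],[0,0,2.5],-1]]'
python3 - <<'E'
from h import *
st(); cap('wrist','w26')
E
```

```text
time_s: 35.02
position: [582.2, -90.1, 104.8]
eef_rot: [3.106, 0.467, -0.0]
ft_force: [-2.9, -3.3, 6.8]
finger_gap: 0.25
time_s: 35.35
position: [586.9, -88.6, 104.8]
eef_rot: [3.095, 0.531, 0.001]
ft_force: [-0.2, -2.7, 6.2]
finger_gap: 0.247
t 35.35 p [586.9 -88.6 104.8] r [3.095e+00 5.310e-01 1.000e-03] F [-0.2 -2.7  6.2] gap 0.247 q [-0.35  0.61  1.46 -0.    1.07 -0.69]
```

View pics/w26.png

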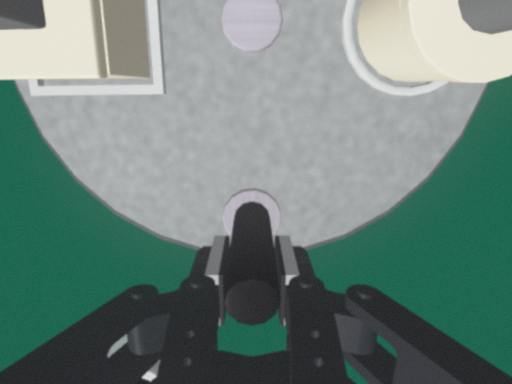

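```bash
python3 -m crank '[[[0,0,0],[0,0,0],1],[[0,0,0],[0,0,0],1],[[0,0,0],[0,0,0],1],[[0,0,0],[0,0,0],1],[[0,0,0],[0,0,0],1],[[0,0,0.03],[0,0,0],1],[[0,0,0.065],[0,0,0],1],[[0,0,0.1],[0,0,0],1],[[0,0,0.135],[0,0,0],1],[[0,0,0.15],[0,0,0],1],[[0,0,0.15],[0,0,0],1],[[0,0,0.15],[0,0,0],1]]'
python3 - <<'E'
from h import *
st(); cap('wrist','w27',None,1.5)
E
python3 -m crank '[[[-0.01,-0.03,0],[0,0,0],1],[[-0.02,-0.065,0],[0,0,0],1],[[-0.035,-0.1,0],[0,0,0],1],[[-0.05,-0.135,0],[0,0,0],1],[[-0.065,-0.17,0],[0,0,0],1],[[-0.075,-0.2,0],[0,0,0],1],[[-0.08,-0.215,0],[0,0,0],1],[[-0.08,-0.22,0],[0,0,0],1],[[-0.08,-0.22,0],[0,0,0],1]]'
python3 - <<'E'
from h import *
st(); cap('top','t3',(200,130,420,280),3.6); cap('side','s3',None,1.5)
E
```

```text
time_s: 36.4
position: [586.6, -88.1, 254.2]
eef_rot: [3.096, 0.532, 0.001]
ft_force: [-0.1, 0.2, -0.5]
finger_gap: 1.002
t 36.4 p [586.6 -88.1 254.2] r [3.096e+00 5.320e-01 1.000e-03] F [-0.1  0.2 -0.5] gap 1.002 q [-0.35  0.47  1.28  0.    1.39 -0.69]
time_s: 37.2
position: [506.3, -308.6, 252.5]
eef_rot: [-3.094, -0.529, 0.002]
ft_force: [0.3, -0.5, -0.6]
finger_gap: 0.999
t 37.2 p [ 506.3 -308.6  252.5] r [-3.094e+00 -5.290e-01  2.000e-03] F [ 0.3 -0.5 -0.6] gap 0.999 q [-0.74  0.47  1.28  0.    1.39 -1.08]
```

View pics/w27.png

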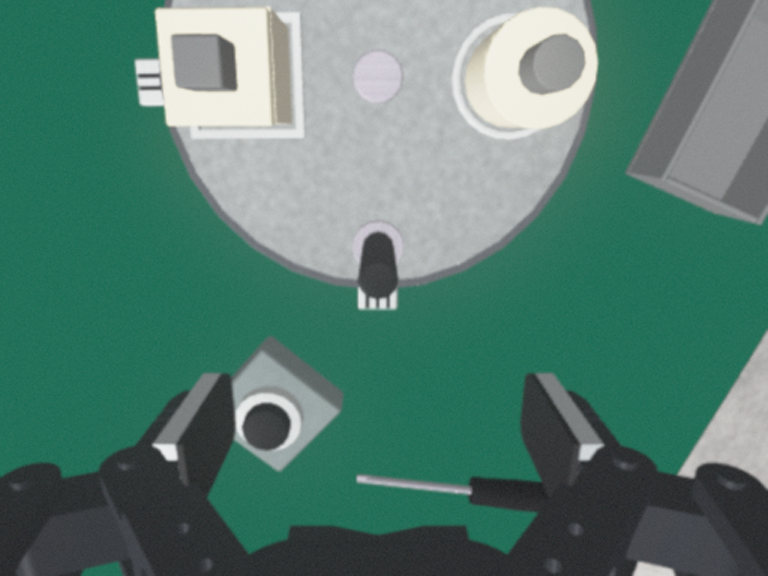

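View pics/t3.png

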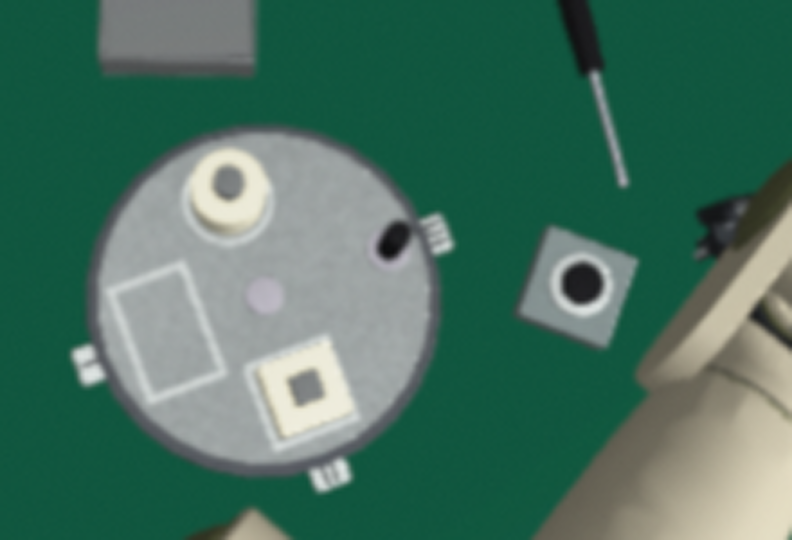

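View pics/s3.png

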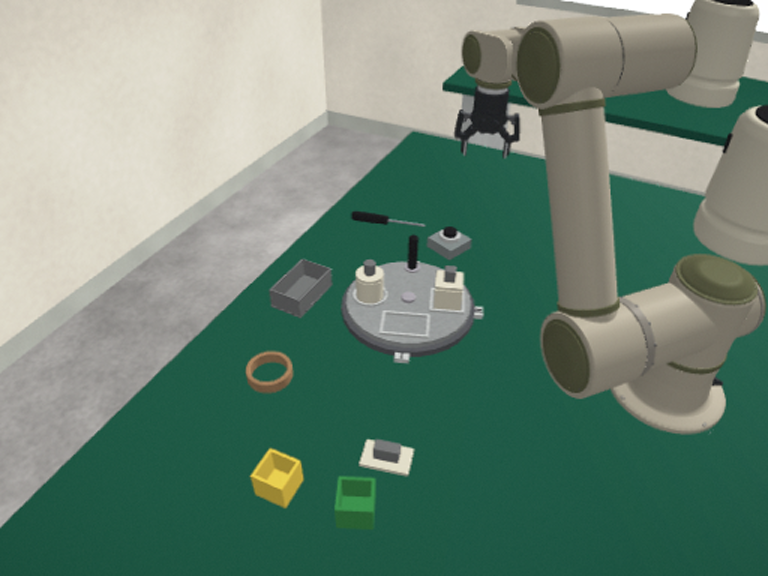

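```bash
python3 - <<'E'
from h import *
sv('w27','a8',(90,0,410,100),2.5); sv('s3','a9',(215,150,330,240),6)
E
```

```text
(no output)
```

View pics/a8.png

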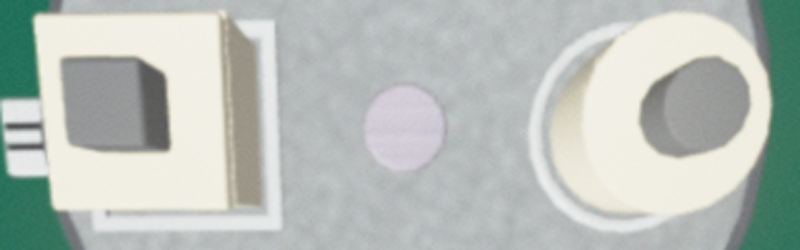

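View pics/a9.png

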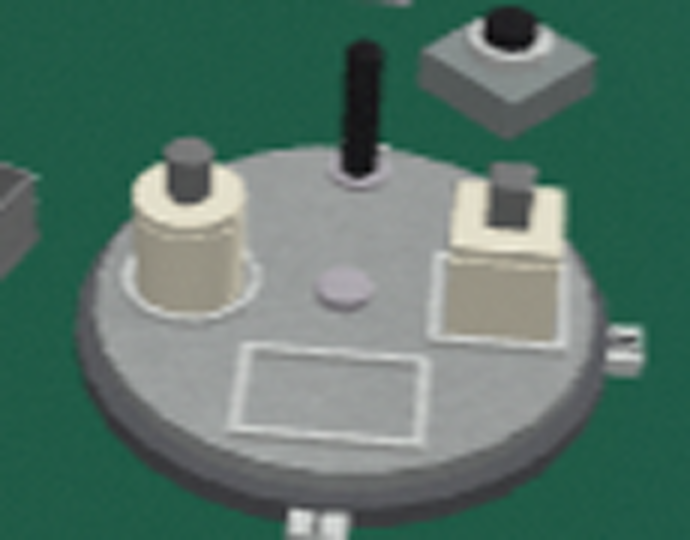

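```bash
python3 - <<'E'
from h import *
print(robot.finish_job()); st()
E
```

```text
the job is handed in; nothing more can be done
None
the job is handed in; nothing more can be done
```

The job is finished and handed in at about 37 s of the 210 s allowed.

- **Parts:** Only the round and square ivory housings were on the bench. I stood each in its own nest and put its cover on until it met firm contact at the fully-home height. The long cover had no housing, so I left it alone, along with the yellow and green look-alikes.
- **Turning and button:** I turned the table by its post a quarter turn anticlockwise to the test detent and let go. I then pressed the button until the force jumped from about 6 N to about 22 N, which I read as its hard stop, and released it. A second quarter turn the same way took the table to the release detent, where I let go again.

**Last checks:**
- The wrist, top and side pictures show the post lined up with the 3-bar tab and both housings in their nests, with the covers sitting flush.
- By eye, the bin, screwdriver and cardboard ring have not moved.
- The gripper was open and clear of everything.
- No check failed. Early positions read from the top camera differed from the wrist camera by up to about 6 mm, so I placed everything by the wrist camera.

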